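Chock a craft box on the spraying ramp with the weighted bar

ROBOT

A 6-joint arm with a two-finger parallel gripper is mounted at the origin on the work surface. World frame = base frame: x ahead of the robot, y to its left, z up, the work surface at z = 0. Lengths are in m, angles in degrees, forces in N, time in s.
With the tool pointing down it reaches from about 0.35 to 0.975 m from the base axis. Payload 4.9 kg.
Tool frame: the origin (TCP) lies midway between the tips of the shut fingers; the grasp point (between the pads) lies 19 mm behind it; z points along the fingers, y is the direction in which the jaws open and shut (so a half turn about z gives the same grasp; the last joint's range is limited). The gripper opens to 85 mm and grips with 20 to 120 N. Pads are 22 mm wide; open, the fingers measure 114 mm over their backs; the gripper's body (76 mm by 85 mm) begins 54 mm behind the grasp point. The pads swing forward as they close: fully open they stand 13 mm farther back than shut.
Start: joints at [67.036, 3.019, 92.412, -0, 84.569, -6.818], TCP at [0.174, 0.6, 0.231] pointing down, gripper open.
Joint ranges: [-172.51, 172.51], [-57.92, 126.97], [3.15, 148.05], [-58.71, 238.71], [5.1, 150.11], [-179.66, 179.66]. Speed limits (degrees/s): [147.25, 147.25, 180, 180, 180, 180].

INTERFACE

Orientations are given as [roll, pitch, yaw] about the fixed x, y, z axes, in that order (R = Rz(yaw) Ry(pitch) Rx(roll)).
In Python, from bench import read_state, capture, get_calibration, finish_job gives the robot as it stands. The module is installed in compiled form; this text tells all that it offers.
- The arm moves only by the tool play_rows, never from a script. Its argument "moves" is a list of rows, each a list of 5 numbers: the gripper's target within -1 to 1 (shut at 1, half-way at 0, fully open at -1), then the shift along the tool's x, y, z in units of 80 cm (1.0 is 80 cm), then the turn about the tool's z in units of 360 degrees (1.0 is 360 degrees). A call has 1 to 10 rows; each row shifts and turns the commanded pose from where the row before left it, along the tool's axes as they then stand; what a row does not reach is not made up. A row lasts 1/12 s, in which the tool goes at most 41.7 mm and 7.16 degrees, less where a joint would pass 70% of its speed; a pose out of reach is approached as far as the arm can. A call with a number of a shift or a turn outside -1 to 1 is refused whole. A call with a gripper value outside its range is refused whole. The fingers move at their own pace and stop on an object; "force" is the grip in N (left out, the last holds). Time passes only in rows, so rows that do not move let the fingers close. It gives the time, the measured TCP pose, the force and the opening at its end, in the units of the state.
- read_state(): the state, without advancing time (a new reading comes with each control period).
- capture(name): name is "side" or "top" or "wrist"; returns the picture (480x640x3 uint8, red, green, blue); there is no depth.
- get_calibration(name): a dict with "intrinsics" (3x3 intrinsics, pixels), "dist_coeffs" ([k1, k2, p1, p2, k3] as OpenCV has them; the pictures are not rectified), "world_to_cam" (4x4, takes a point from world to camera coordinates). Camera axes: x right, y down, z forward; pixel columns grow to the right and rows downward; lengths in m; the calibration is good to about 2 mm. A picture is of the moment at which its call begins: read the wrist's pose just before it. get_calibration takes no time and is no camera call; for the wrist camera it gives the pose at the moment of the call.
- finish_job(): hands the job in, once; it reports no verdict.
The state is a dict: "time": time; "joint_positions": joint angles; "joint_vel": joint speeds; "joint_efforts": joint torques, N m; "eef_pos": TCP position; "orientation": TCP orientation; "force": force on the tool from outside, world axes, zero at the start; "moment": the same for the moment, N m; "grip_width": opening from 0.0 (shut) to 1.0 (fully open).
Only numpy, scipy, OpenCV 4.12 (cv2) and the standard library are available. Lean on these libraries where they do the work, as an engineer would, in place of code of your own. Each camera call takes 0.05 s, during which the arm holds its last target.

TASK

Get the craft box ready for spraying: first push it up the ramp until it rests against the green top stop, leaving the bar where it is until then. Then take the weighted bar from under the shelf at its balance point, carry it level, and set it down (do not drop it) in both notches of the ramp stand, steel head outside on the robot's side, so that it lies across the ramp below the box, which stays up against the stop. Leave the cans, tapes, jar and brush alone.

Things in the scene. Friction and masses are not known exactly. Their poses are not given: they have to be found in the camera images.
- stand: Fixed plywood ramp stand, base 200 x 300 x 6 mm, right of the shelf unit and turned towards the robot. Origin: centre of its underside; x across the ramp, y horizontally up the slope, z up. The ramp is one lane from x = -10 to +78 mm, rising 10 degrees towards +y, foot at y = -147 mm. Beside it, from x = -78 to -10 mm, all is open down to the base.
- ramp_mid (a point): Point at (35, 0, 45 mm) in the stand's frame, on the ramp's upper surface, in the middle of its lane. Low aluminium guides, 12 mm tall, flank the lane with inner faces at x = -4 and +74 mm of the stand; the one at -x covers only the upper part, from y = 30 mm.
- stop (a point): Middle of the foot of the green top stop's face, 115 mm up the slope from ramp_mid. The stop stands 26 mm square off the ramp, across the lane.
- seat (a point): Point at (-46, -23, 73 mm) in the stand's frame, with its axes: where the bar's balance point lies when the bar is in both notches, along the stand's x, head out beyond the lug at -x (robot side), axis 73 mm above the table. So seated it crosses the ramp just below the box that is fully up, without touching it (gap about 10 mm).
- notch_near (a point): Middle of the notch floor of the lug at x = -82 mm of the stand, 63 mm above the table. Dark steel lug, 8 mm thick along x; upward-open notch 32 mm wide with a level floor and flared tips reaching 91 mm above the table.
- notch_far (a point): The same for the second lug, at x = +82 mm of the stand, across the ramp.
- box: Craft box, solid, white with red slats on top: 70 mm across, 110 along the slope, 38 tall, 0.15 to 0.31 kg, on the ramp's lane, held by friction, about 80 mm short of the stop. Origin: centre of its underside; its frame is level though the box lies at 10 degrees, y pointing up the slope. Home at the stop: (35, 59, 55 mm) in the stand's frame. Pushed low on its downhill end it slides with a few newtons.
- bar: Hold-down bar, 200 mm: square aluminium beam 20 x 20 x 188 mm, heavy dark steel disc (head, 50 mm diameter, 12 thick) on one end, red band near the other; 0.31 to 0.51 kg. Origin: its balance point, on the axis, 46 mm from the head's inner face; +x along the beam away from the head, z up. At the start level in the shelf's notches, axis 75 mm above the table, head towards the robot.
- bar_tail (a point): Centre of the bar's light end (x = +142 mm in the bar's frame).
- shelf: Fixed plywood shelf unit, paint jars on top (to 292 mm), base 250 x 270 x 8 mm. Origin: at its underside, mid width; x to the back, y across. The board spans x = -40 to 140, y = -135 to 135 mm, underside 190 mm above the table; side panels at y = -128 and 128 mm from x = 10 mm back. The bar lies along x in two notched lugs at x = -86 and +78 mm (8 mm thick, tips 93 mm high).
- shelf_edge (a point): Middle of the lower front edge of the shelf board, 190 mm above the table and about 10 mm behind the bar's balance point: the gripper must come in leaning back towards the robot by 25 to 35 degrees from vertical, fingers on the beam's two sides.
- can_pink: Bystander, leave alone: aluminium spray can with pink cap, 64 mm diameter, 196 mm tall, standing loose. Origin: centre of its underside.
- can_orange: Bystander, leave alone: aluminium spray can with orange cap, 64 mm diameter, 196 mm tall, standing loose. Origin: centre of its underside.
- can_red: Bystander, leave alone: aluminium spray can with dark red cap, 64 mm diameter, 196 mm tall, standing loose. Origin: centre of its underside.
- tape_wide: Bystander, leave alone: roll of cream masking tape lying flat, 84 mm across, 36 mm tall. Origin: centre of its underside.
- tape_blue: Bystander, leave alone: roll of blue masking tape lying flat, 90 mm across, 24 mm tall. Origin: centre of its underside.
- jar: Bystander, leave alone: amber paint jar with brass lid, 68 mm across, 70 mm tall. Origin: centre of its underside.
- brush: Bystander, leave alone: paint brush lying on the table, 190 mm long. Its x runs along it.
Not all that is in view belongs to the job. There is more than one size of the box; the one meant has the size given above. What is shaped like the bar but brown is not meant.

How it is judged:
By the outcome, as a careful person would: the job done as asked, in the order asked, and still so for the second after the job is handed in, with the robot touching nothing.
It also fails if it takes over 72 s, if anything falls off the work surface, if the arm or the gripper's body presses on something with over 40 N, if the wrist force passes 120 N, or if a joint passes its speed limit or range.

## Working session

There is one attempt and no reset: what is moved stays moved. The work goes in short steps, Python scripts to look and compute and a tool call to move; the robot and the scene stay as the last step left them, time stands still between calls to the robot, and variables do not carry over. Pictures are saved under pics/ and viewed, and the job is handed in when it is done.

Besides the shell and the picture viewer there is one more tool, called by a JSON object that holds its "op" and its "data". play_rows: Moves the arm, as the interface text tells. Shifts and turns lie within -1 to 1; 1 stands for 80 cm of shift or 360 degrees of turn. Its arguments: {"type":"object","properties":{"moves":{"type":"array","items":{"type":"array","items":{"type":"number"}}},"force":{"type":"number"}},"required":["moves"]}

```bash
mkdir -p pics; ls
cat > look.py <<'E'
import sys,cv2
from bench import *
def snap(n,fn):
    im=capture(n); cv2.imwrite('pics/'+fn+'.png',im[:,:,::-1]); return im
E
python3 - <<'E'
from look import *
import numpy as np
np.set_printoptions(precision=4,suppress=True)
print(read_state())
for n in("side","top","wrist"):
    c=get_calibration(n);print(n,c)
    snap(n,n+'0')
E
```

```text
pics
{'time': 0.0, 'joint_positions': array([67.0357,  3.0584, 92.4924, -0.0002, 84.5678, -6.8171]), 'joint_vel': array([ 0.0071,  0.0547, -0.0621,  0.0363,  0.0769,  0.0544]), 'joint_efforts': array([  0.0001, -39.3687, -37.0175,  -0.0001,   0.007 ,   0.    ]), 'eef_pos': array([0.1736, 0.5998, 0.23  ]), 'orientation': array([-179.8822,   -0.0139,  163.8528]), 'force': array([ 0.7567, -0.0321,  0.4445]), 'moment': array([-0.0517,  0.0242, -0.0087]), 'grip_width': 0.9975414584024466}
side {'intrinsics': array([[583.946 ,   0.    , 312.7893],
       [  0.    , 583.946 , 239.6044],
       [  0.    ,   0.    ,   1.    ]]), 'dist_coeffs': array([-0.1974,  0.    ,  0.    ,  0.    ,  0.    ]), 'world_to_cam': array([[ 0.8608, -0.5088,  0.0134, -0.4545],
       [-0.3734, -0.6492, -0.6626,  0.2856],
       [ 0.3459,  0.5653, -0.7488,  1.3737],
       [ 0.    ,  0.    ,  0.    ,  1.    ]])}
top {'intrinsics': array([[515.4418,   0.    , 318.6526],
       [  0.    , 515.4418, 247.1802],
       [  0.    ,   0.    ,   1.    ]]), 'dist_coeffs': array([-0.031,  0.   ,  0.   ,  0.   ,  0.   ]), 'world_to_cam': array([[ 0.0067, -0.9998, -0.0204,  0.0115],
       [-0.9963, -0.005 , -0.0853,  0.511 ],
       [ 0.0852,  0.0209, -0.9961,  1.324 ],
       [ 0.    ,  0.    ,  0.    ,  1.    ]])}
wrist {'intrinsics': array([[432.6091,   0.    , 320.8987],
       [  0.    , 432.6091, 234.3431],
       [  0.    ,   0.    ,   1.    ]]), 'dist_coeffs': array([0.0134, 0.    , 0.    , 0.    , 0.    ]), 'world_to_cam': array([[ 0.2788,  0.9604, -0.0024, -0.6227],
       [ 0.9207, -0.2665,  0.2851, -0.0369],
       [ 0.2732, -0.0817, -0.9585,  0.3792],
       [ 0.    ,  0.    ,  0.    ,  1.    ]])}
```

View pics/side0.png

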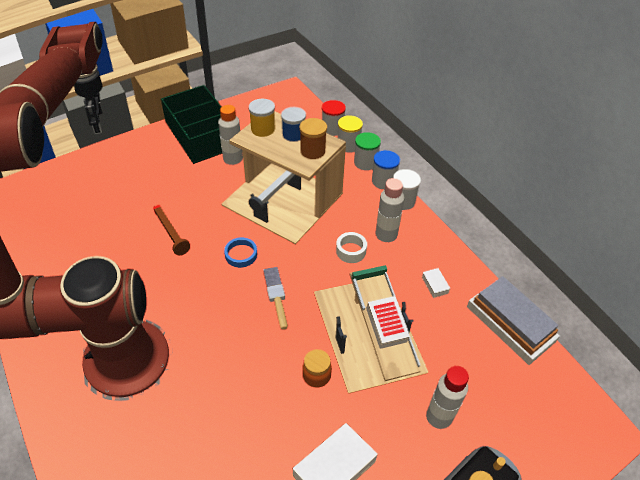

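View pics/top0.png

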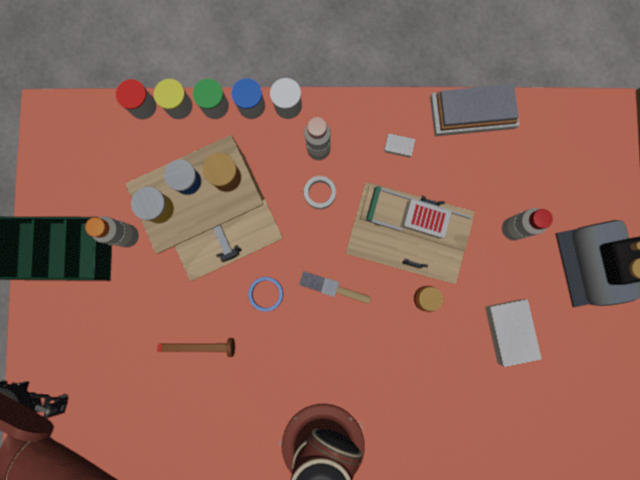

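View pics/wrist0.png

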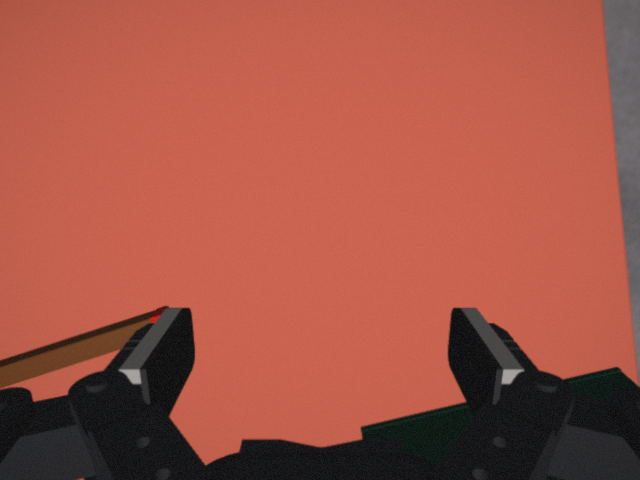

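Box candidates: the slatted box on the ramp (side 388,320 / top 428,218), the small white block (436,282 / 400,145) and the large white box (335,457 / 514,333). Bar candidates: the grey one in the shelf (270,195 / 223,240) and the brown one (170,230 / 195,348). I choose the slatted box and the grey bar, and check both in close crops.

```bash
cat >> look.py <<'E'
import numpy as np
np.set_printoptions(precision=4,suppress=True)
def und(cal,uv):
    return cv2.undistortPoints(np.array(uv,float).reshape(-1,1,2),cal['intrinsics'],cal['dist_coeffs']).reshape(-1,2)
def ray(cal,uv):
    n=und(cal,uv); T=cal['world_to_cam']; R=T[:3,:3];t=T[:3,3]
    o=-R.T@t; d=np.c_[n,np.ones(len(n))]@R
    return o,d
def plane(cal,uv,z):
    o,d=ray(cal,uv); z=np.broadcast_to(z,(len(d),))
    return o+d*((z-o[2])/d[:,2])[:,None]
def tri(c1,uv1,c2,uv2):
    o1,d1=ray(c1,uv1);o2,d2=ray(c2,uv2);out=[]
    for a,b in zip(d1,d2):
        A=np.c_[a,-b];s=np.linalg.lstsq(A,o2-o1,rcond=None)[0]
        p,q=o1+a*s[0],o2+b*s[1]; out.append(np.r_[(p+q)/2,np.linalg.norm(p-q)])
    return np.array(out)
def proj(cal,P):
    T=cal['world_to_cam'];r=cv2.Rodrigues(T[:3,:3])[0]
    return cv2.projectPoints(np.array(P,float).reshape(-1,1,3),r,T[:3,3],cal['intrinsics'],cal['dist_coeffs'])[0].reshape(-1,2)
def crop(im,x0,y0,w,h,k,fn):
    c=cv2.resize(im[y0:y0+h,x0:x0+w],None,fx=k,fy=k,interpolation=cv2.INTER_CUBIC)
    cv2.imwrite('pics/'+fn+'.png',c)
E
python3 - <<'E'
from look import *
t=cv2.imread('pics/top0.png');s=cv2.imread('pics/side0.png')
a=cv2.resize(t[175:295,340:480],None,fx=5,fy=5,interpolation=2);cv2.imwrite('pics/c1.png',a)
crop(s,305,255,135,140,4,'c2')
crop(t,120,130,170,155,4,'c3')
crop(s,215,90,140,155,4,'c4')
c=get_calibration('wrist')
print("TCP in cam",c['world_to_cam']@np.r_[read_state()['eef_pos'],1])
E
```

```text
TCP in cam [0.0012 0.0287 0.157  1.    ]
```

View pics/c1.png

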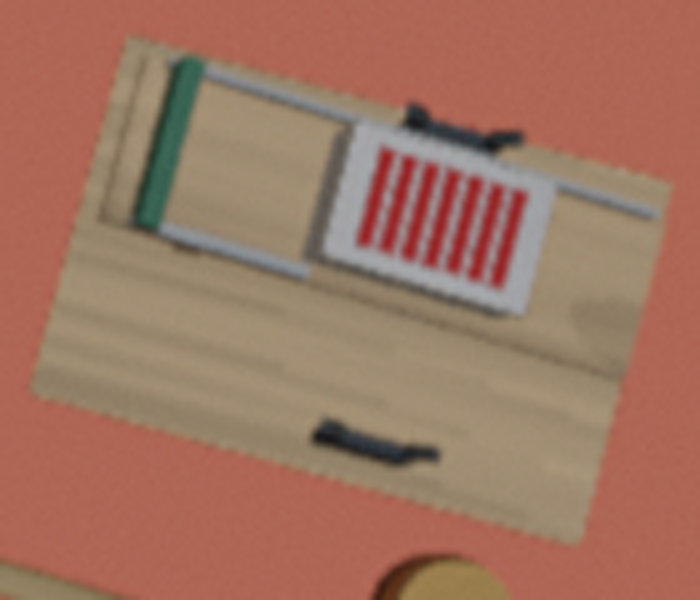

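View pics/c2.png

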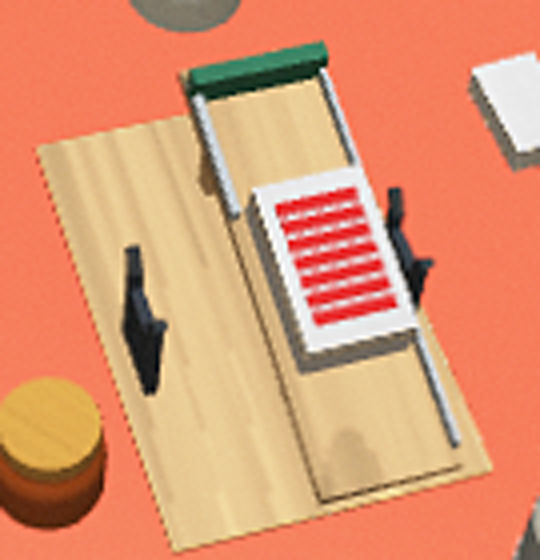

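View pics/c3.png

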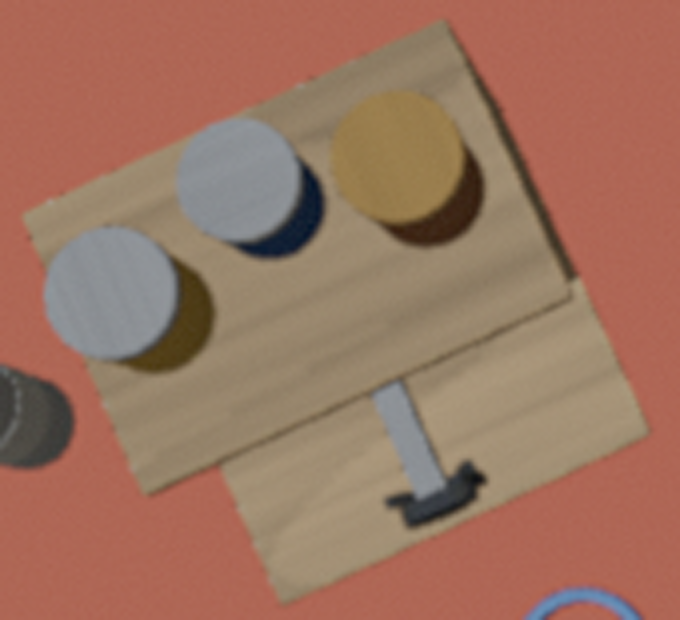

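View pics/c4.png

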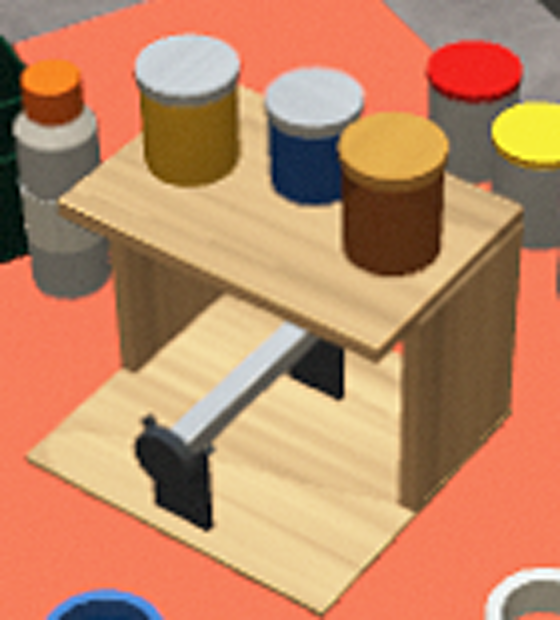

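```bash
cat > m1.py <<'E'
from look import *
ct=get_calibration('top');cs=get_calibration('side')
f=lambda L,k,o:[(a/k+o[0]-.5+.5/k,b/k+o[1]-.5+.5/k) for a,b in L]
# stand
tp=f([(127,38),(672,183),(582,543),(33,392)],5,(340,175)); loc=np.array([[100,150],[100,-150],[-100,-150],[-100,150]])/1e3
sp=f([(490,468),(175,550),(37,148)],4,(305,255))
Pt=plane(ct,tp,.006);Ps=plane(cs,sp,.006)
print('top',Pt[:,:2]);print('side',Ps[:,:2])
def fit(L,W):
    Lc=L-L.mean(0);Wc=W-W.mean(0);H=Lc.T@Wc
    th=np.arctan2(H[0,1]-H[1,0],H[0,0]+H[1,1]);R=np.array([[np.cos(th),-np.sin(th)],[np.sin(th),np.cos(th)]])
    t=W.mean(0)-R@L.mean(0); return th,t,np.linalg.norm((L@R.T+t)-W,axis=1)
for n,L,W in(('top',loc,Pt),('side',loc[1:],Ps),('both',np.r_[loc,loc[1:]],np.r_[Pt,Ps])):
    th,t,e=fit(L,W[:,:2]);print(n,np.degrees(th),t,e*1e3)
# shelf base front
a=plane(ct,f([(648,432),(285,603)],4,(120,130)),.008);b=plane(cs,f([(322,615),(28,458)],4,(215,90)),.008)
for P in(a,b):
    d=P[1]-P[0];print('shelf front',P[:,:2],np.linalg.norm(d),'xdir',np.degrees(np.arctan2(-d[0],d[1])),P.mean(0))
# board front corners upper, z? triangulate
print('board', tri(ct,f([(573,297),(148,493)],4,(120,130)),cs,f([(375,355),(60,203)],4,(215,90))))
# bar beam top z=.085: visible edges near head and at board edge (top view)
e=plane(ct,f([(375,393),(404,381),(417,497),(446,484)],4,(120,130)),.085);print('beam',e)
m0=(e[2]+e[3])/2;m1=(e[0]+e[1])/2;print(m0,m1,np.degrees(np.arctan2(*(m1-m0)[[1,0]])),np.linalg.norm(e[0]-e[1]))
E
python3 m1.py
```

```text
top [[ 0.6869 -0.1077]
 [ 0.61   -0.3963]
 [ 0.4194 -0.3456]
 [ 0.4972 -0.058 ]]
side [[ 0.6077 -0.3965]
 [ 0.4186 -0.3454]
 [ 0.4964 -0.0589]]
top -14.960200792325388 [ 0.5534 -0.2269] [1.8181 1.8436 1.4112 2.5108]
side -15.314067455472554 [ 0.5529 -0.2275] [2.9711 1.7826 2.5346]
both -15.104096382819659 [ 0.5531 -0.2271] [1.9341 1.7594 1.9347 2.378  3.2894 1.1918 2.8104]
shelf front [[0.537  0.1129]
 [0.4224 0.3519]] 0.2650184307595022 xdir 25.62692715663579 [0.4797 0.2324 0.008 ]
shelf front [[0.535  0.108 ]
 [0.4225 0.3498]] 0.2667282661098821 xdir 24.946434263527195 [0.4788 0.2289 0.008 ]
board [[0.5944 0.1392 0.199  0.0006]
 [0.481  0.3795 0.2032 0.0009]]
beam [[0.5528 0.2778 0.085 ]
 [0.5605 0.2597 0.085 ]
 [0.4876 0.2498 0.085 ]
 [0.4958 0.2318 0.085 ]]
[0.4917 0.2408 0.085 ] [0.5567 0.2687 0.085 ] 23.27181613602543 0.01968814916927511
```

{"op": "play_rows", "data": {"moves": [[1,-0.029,-0.037,0,0],[1,-0.029,-0.037,0,0],[1,-0.029,-0.037,0,0],[1,-0.029,-0.037,0,0],[1,-0.029,-0.037,0,0],[1,-0.029,-0.037,0,0],[1,-0.029,-0.037,0,0],[1,-0.029,-0.037,0,0],[1,-0.029,-0.037,0,0]], "force": 60}}

```text
time: 0.9
eef_pos: [0.3003, 0.2847, 0.231]
orientation: [180.0, 0.0, 163.9]
force: [0.8, -0.9, -0.1]
grip_width: -0.004
```

{"op": "play_rows", "data": {"moves": [[1,-0.029,-0.037,0,0],[1,-0.029,-0.037,0,0],[1,-0.029,-0.037,0,0],[1,-0.029,-0.037,0,0],[1,-0.029,-0.037,0,0],[1,-0.029,-0.037,0,0],[1,-0.029,-0.037,0,0],[1,-0.029,-0.037,0,0],[1,-0.029,-0.037,0,0]]}}

```text
time: 1.65
eef_pos: [0.4269, -0.0296, 0.2312]
orientation: [180.0, 0.0, 163.8]
force: [0.9, 0.2, 0.5]
grip_width: -0.003
```

{"op": "play_rows", "data": {"moves": [[1,-0.0296,-0.0388,0,0],[1,-0.0296,-0.0388,0,0],[1,-0.0296,-0.0388,0,0],[1,-0.0296,-0.0388,0,0],[1,-0.0296,-0.0388,0,0],[1,-0.0296,-0.0388,0,0],[1,-0.0296,-0.0388,0,0],[1,-0.0296,-0.0388,0,0],[1,-0.0296,-0.0388,0,0]]}}

```text
time: 2.4
eef_pos: [0.554, -0.357, 0.2306]
orientation: [180.0, -0.0, 163.8]
force: [1.1, 0.5, 1.1]
grip_width: -0.003
```

{"op": "play_rows", "data": {"moves": [[1,0,0,0.012,0.019],[1,0,0,0.012,0.019],[1,0,0,0.012,0.019],[1,0,0,0.012,0.019],[1,0,0,0.012,0.019],[1,0,0,0.012,0.019],[1,0,0,0.012,0.019],[1,0,0,0.012,0.019],[1,0,0,0.012,0.019],[1,0,0,0.012,0.019]]}}

```text
time: 3.23
eef_pos: [0.5536, -0.355, 0.1343]
orientation: [-180.0, -0.0, 95.1]
force: [-0.2, -0.1, -0.0]
grip_width: -0.001
```

{"op": "play_rows", "data": {"moves": [[1,0,0,0,0.019],[1,0,0,0,0.019],[1,0,0,0,0.019],[1,0,0,0,0]]}}

```text
time: 3.57
eef_pos: [0.5535, -0.355, 0.1347]
orientation: [-179.9, -0.0, 74.8]
force: [0.4, 0.3, -0.7]
grip_width: -0.004
```

Run:
```python
from look import *
s=read_state();print(s['joint_positions'],s['eef_pos'],s['orientation'])
snap('wrist','w1');im=snap('side','s1');crop(im[:,:,::-1],280,230,190,170,4,'s1c')
```

```text
[-39.1522  11.5682  92.5478  -0.0007  75.9425 -23.9778] [ 0.5535 -0.355   0.1347] [-179.9463   -0.0231   74.8258]
```

View pics/w1.png

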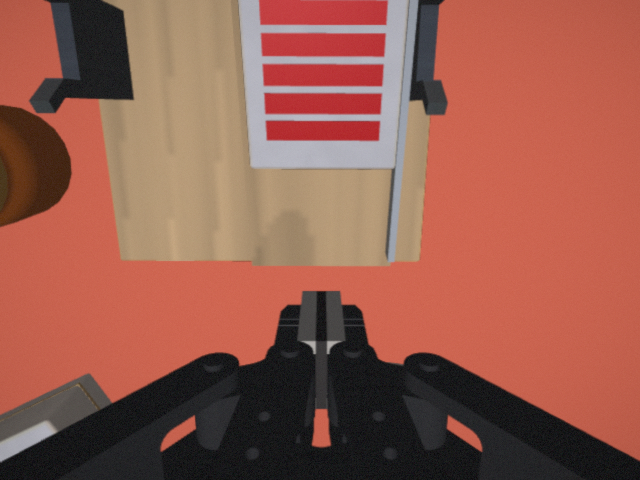

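View pics/s1c.png

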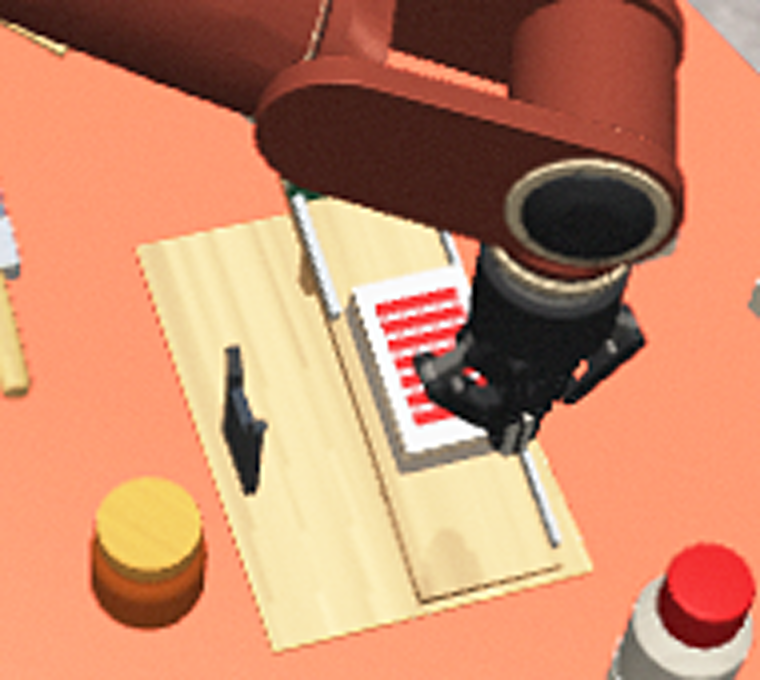

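{"op": "play_rows", "data": {"moves": [[1,0,0,0.032,0],[1,0,0,0.032,0],[1,0,0,0.032,0],[1,0,0,0.031,0],[1,0.0125,0,-0.0022,0],[1,0.0125,0,-0.0022,0],[1,0.0125,0,-0.0022,0]]}}

```text
time: 4.25
eef_pos: [0.5626, -0.3257, 0.0405]
orientation: [179.9, 0.0, 75.0]
force: [-0.0, 0.5, -0.4]
grip_width: 0.005
```

{"op": "play_rows", "data": {"moves": [[1,0.01,0,-0.0018,0],[1,0.01,0,-0.0018,0],[1,0.01,0,-0.0018,0],[1,0.01,0,-0.0018,0]]}}

```text
time: 4.58
eef_pos: [0.5712, -0.296, 0.0472]
orientation: [179.8, 0.2, 75.0]
force: [-0.6, -5.7, 3.8]
grip_width: 0.001
```

Run:
```python
from look import *
snap('wrist','w2')
```

```text
(no output)
```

View pics/w2.png

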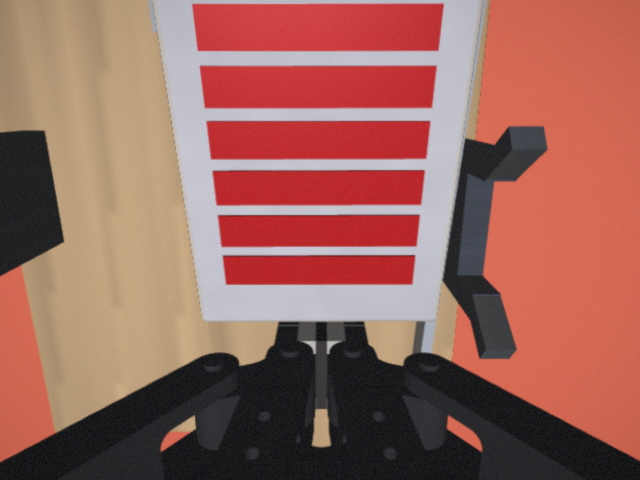

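{"op": "play_rows", "data": {"moves": [[1,0.009,0,-0.001,0],[1,0.009,0,-0.001,0],[1,0.009,0,-0.001,0],[1,0.009,0,-0.001,0],[1,0.008,0,-0.001,0],[1,0.006,0,-0.001,0],[1,0.005,0,-0.001,0],[1,0.004,0,-0.0005,0]]}}

```text
time: 5.3
eef_pos: [0.5832, -0.2514, 0.0529]
orientation: [179.8, 0.2, 74.9]
force: [-1.7, -6.5, 5.6]
grip_width: -0.0
```

{"op": "play_rows", "data": {"moves": [[1,0.004,0,-0.0005,0],[1,0.004,0,-0.0005,0]]}}

```text
time: 5.47
eef_pos: [0.5834, -0.2486, 0.0536]
orientation: [179.9, 0.6, 75.0]
force: [-10.2, -24.0, 3.6]
grip_width: -0.0
```

Run:
```python
from look import *
print(read_state()['force'])
snap('wrist','w3');im=snap('top','t3');crop(im[:,:,::-1],340,175,140,120,5,'t3c')
```

```text
[-10.1779 -24.0341   3.6335]
```

View pics/w3.png

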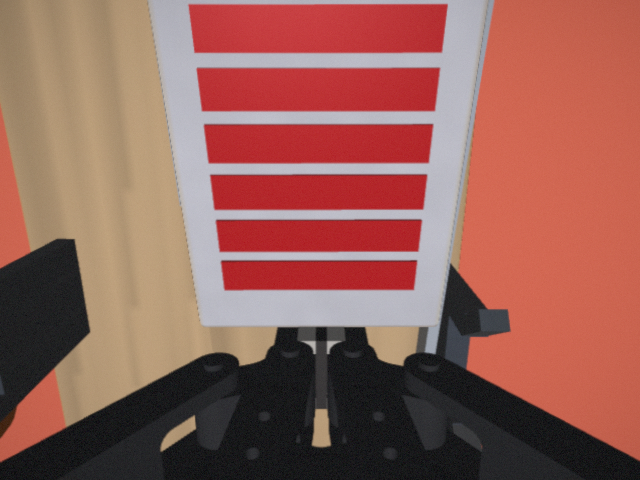

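View pics/t3c.png

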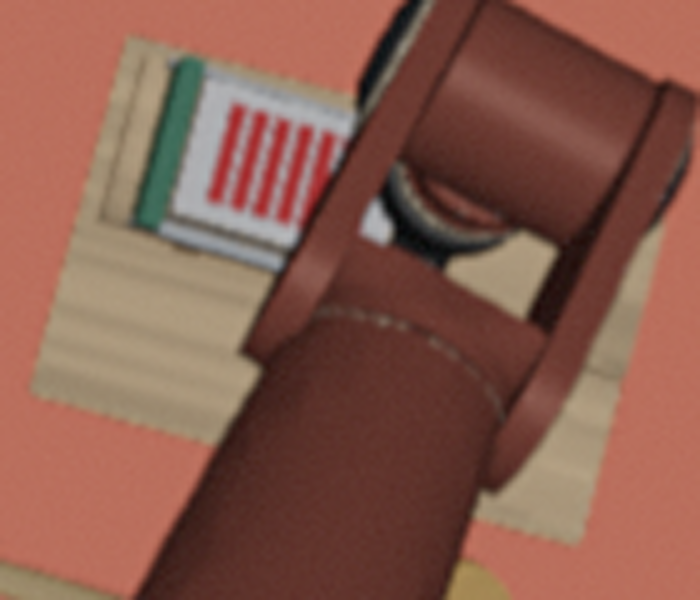

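{"op": "play_rows", "data": {"moves": [[1,-0.01,0,0,0],[1,-0.02,0,-0.01,0],[1,-0.02,0,-0.03,0],[1,0,0,-0.05,0],[1,0,0,-0.05,-0.0195],[1,0,0,-0.05,-0.0195],[1,0,0,-0.05,-0.0195],[1,0,0,-0.05,-0.0195],[1,0,0,-0.05,-0.0195],[1,0,0,-0.05,-0.0195]]}}

```text
time: 6.4
eef_pos: [0.5729, -0.2818, 0.3657]
orientation: [180.0, -0.1, 117.4]
force: [0.2, -0.2, 0.1]
grip_width: 0.002
```

{"op": "play_rows", "data": {"moves": [[1,0,0,-0.03,-0.0195],[1,0,0,-0.03,-0.0195],[1,0,0,0,-0.0195],[1,0,0,0,-0.0195],[1,0,0,0,-0.0195],[1,0,0,0,-0.0195],[1,0,0,0,-0.0195],[1,0,0,0,-0.0195],[1,0,0,0,-0.0195],[1,0,0,0,-0.0195]]}}

```text
time: 7.23
eef_pos: [0.5731, -0.282, 0.4115]
orientation: [179.9, -0.0, -172.4]
force: [0.8, 0.4, 0.6]
grip_width: -0.0
```

{"op": "play_rows", "data": {"moves": [[1,0,0,0,-0.0195],[1,0,0,0,-0.0195],[1,0,0,0,-0.01],[1,0,0,0,0]]}}

```text
time: 7.57
eef_pos: [0.5732, -0.2821, 0.4115]
orientation: [179.9, 0.0, -155.0]
force: [0.4, 0.3, 0.6]
grip_width: -0.003
```

Run:
```python
from look import *
s=read_state();print(s['joint_positions'],s['eef_pos'],s['orientation'])
im=snap('top','t4');crop(im[:,:,::-1],340,175,140,120,5,'t4c')
```

```text
[ -32.8947    2.4131   76.164     0.0539  101.4784 -147.8532] [ 0.5732 -0.2821  0.4115] [ 179.9249    0.0152 -155.0308]
```

View pics/t4.png

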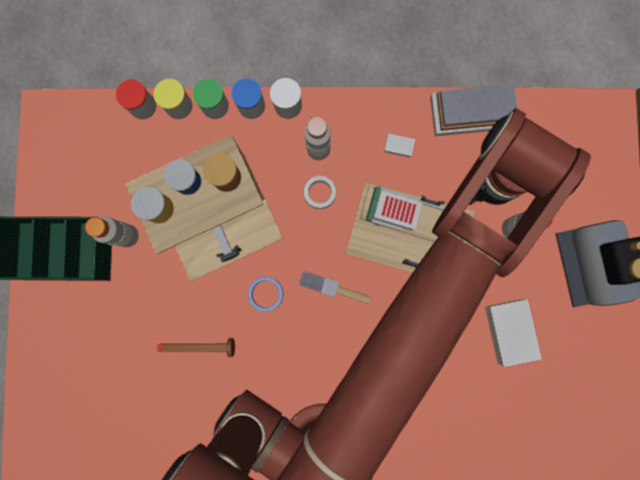

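{"op": "play_rows", "data": {"moves": [[1,-0.0263,0.0378,0,0],[1,-0.0263,0.0378,0,0],[1,-0.0263,0.0378,0,0],[1,-0.0263,0.0378,0,0],[1,-0.0263,0.0378,0,0],[1,-0.0263,0.0378,0,0],[1,-0.0263,0.0378,0,0],[1,-0.0263,0.0378,0,0],[1,-0.0263,0.0378,0,0],[1,-0.0263,0.0378,0,0]]}}

```text
time: 8.45
eef_pos: [0.6368, 0.0826, 0.4117]
orientation: [180.0, 0.0, -155.2]
force: [0.7, 0.1, 0.0]
grip_width: 0.002
```

{"op": "play_rows", "data": {"moves": [[1,-0.0263,0.0378,0,0],[1,-0.0263,0.0378,0,0],[1,-0.0263,0.0378,0,0],[1,-0.0263,0.0378,0,0],[1,-0.0263,0.0378,0,0],[1,-0.0263,0.0378,0,0],[1,-0.0263,0.0378,0,0],[1,-0.0263,0.0378,0,0],[1,-0.0263,0.0378,0,0]]}}

```text
time: 9.2
eef_pos: [0.694, 0.409, 0.4114]
orientation: [180.0, -0.0, -155.2]
force: [0.3, 0.9, 0.1]
grip_width: -0.002
```

{"op": "play_rows", "data": {"moves": [[1,-0.04,0,0,0],[1,-0.04,0,0,0],[1,-0.04,0,0,0],[1,-0.04,0,0,0]]}}

```text
time: 9.53
eef_pos: [0.803, 0.4581, 0.4112]
orientation: [180.0, -0.1, -155.2]
force: [1.8, 0.1, -0.1]
grip_width: 0.0
```

Run:
```python
from look import *
s=read_state();print(s['joint_positions'],s['eef_pos'],s['orientation'])
```

```text
[ 25.0954  51.4694  11.9726   0.0309 116.6463 -89.7231] [0.803  0.4581 0.4112] [ 179.9728   -0.0884 -155.1677]
```

Now to the edge of reach, to see how the arm behaves there.

{"op": "play_rows", "data": {"moves": [[1,-0.02,0,0,0],[1,-0.03,0,0,0],[1,-0.03,0,0,0],[1,-0.03,0,0,0]]}}

```text
time: 9.87
eef_pos: [0.837, 0.4687, 0.3891]
orientation: [179.8, 2.4, -155.2]
force: [1.8, 0.4, 3.1]
grip_width: -0.0
```

Run:
```python
from look import *
s=read_state();print(s['joint_positions'],s['eef_pos'],s['orientation'])
```

```text
[ 24.7549  58.3681   3.1483   0.2207 116.1154 -89.9899] [0.837  0.4687 0.3891] [ 179.8054    2.3684 -155.1579]
```

{"op": "play_rows", "data": {"moves": [[1,-0.035,0,-0.035,0],[1,-0.035,0,-0.035,0],[1,-0.035,0,-0.035,0]]}}

```text
time: 10.12
eef_pos: [0.8341, 0.4604, 0.4429]
orientation: [179.6, 6.3, -155.1]
force: [0.0, -0.2, 0.5]
grip_width: -0.001
```

Run:
```python
from look import *
s=read_state();print(s['joint_positions'],s['eef_pos'],s['orientation'])
```

```text
[ 24.2814  55.1498   3.1515   0.5659 115.425  -90.331 ] [0.8341 0.4604 0.4429] [ 179.552     6.2774 -155.1413]
```

{"op": "play_rows", "data": {"moves": [[1,-0.04,0.004,-0.033,0],[1,-0.04,0.004,-0.033,0],[1,-0.04,0.004,-0.033,0],[1,-0.04,0.004,-0.033,0],[1,-0.04,0.004,-0.033,0],[1,-0.04,0.004,-0.033,0]]}}

```text
time: 10.62
eef_pos: [0.8259, 0.4621, 0.5243]
orientation: [179.0, 13.9, -155.2]
force: [0.0, -0.2, -0.6]
grip_width: -0.0
```

Run:
```python
from look import *
s=read_state();print(s['joint_positions'],s['eef_pos'],s['orientation'])
```

```text
[ 24.3946  50.3786   3.1489   1.2318 112.5463 -89.8986] [0.8259 0.4621 0.5243] [ 178.9543   13.9286 -155.2232]
```

{"op": "play_rows", "data": {"moves": [[1,-0.042,-0.006,-0.029,0],[1,-0.042,-0.006,-0.029,0],[1,-0.042,-0.006,-0.029,0],[1,-0.042,-0.006,-0.029,0],[1,-0.042,-0.006,-0.029,0]]}}

```text
time: 11.03
eef_pos: [0.8362, 0.4277, 0.5889]
orientation: [178.6, 20.4, -155.4]
force: [-0.1, 0.4, 0.5]
grip_width: 0.001
```

Run:
```python
from look import *
s=read_state();print(s['joint_positions'],s['eef_pos'],s['orientation'])
```

```text
[ 21.8493  46.6894   3.1501   2.5328 109.7778 -91.6932] [0.8362 0.4277 0.5889] [ 178.5653   20.4499 -155.4306]
```

{"op": "play_rows", "data": {"moves": [[1,-0.01,0.05,0,0],[1,-0.01,0.05,0,0],[1,-0.01,0.05,0,0],[1,-0.043,0.01,-0.026,0],[1,-0.043,0.01,-0.026,0],[1,-0.043,0.01,-0.026,0],[1,-0.043,0.01,-0.026,0],[1,-0.043,0.01,-0.026,0]]}}

```text
time: 11.7
eef_pos: [0.769, 0.5377, 0.6511]
orientation: [177.2, 28.3, -155.8]
force: [-0.5, 0.1, -0.4]
grip_width: -0.005
```

Run:
```python
from look import *
s=read_state();print(s['joint_positions'],s['eef_pos'],s['orientation'])
```

```text
[ 30.4722  43.467    3.1493  -0.1589 104.9291 -84.5033] [0.769  0.5377 0.6511] [ 177.1588   28.3246 -155.8215]
```

```bash
cat >> look.py <<'E'
from scipy.spatial.transform import Rotation as Ro
def Rt(s=None):
    s=s or read_state(); return Ro.from_euler('xyz',s['orientation'],degrees=True).as_matrix()
def go(target,step=.038,s=None):
    s=s or read_state(); d=Rt(s).T@(np.array(target)-s['eef_pos']); n=int(np.ceil(np.linalg.norm(d)/step))
    print('rows',n,'per row',d/n/.8,'total',d/.8); return d
def tilt(s=None):
    s=s or read_state(); R=Rt(s);z=R[:,2];y=R[:,1];x=R[:,0]
    print('J',s['joint_positions'],'p',s['eef_pos'],'tilt',np.degrees(np.arccos(-z[2])),'z az',np.degrees(np.arctan2(z[1],z[0])),
     'y elev',np.degrees(np.arcsin(y[2])),'x(-) az',np.degrees(np.arctan2(-x[1],-x[0])),'-x elev',np.degrees(np.arcsin(-x[2])))
E
python3 - <<'E'
from look import *
tilt();go([.58,-.60,.62])
E
```

```text
J [ 30.4722  43.467    3.1493  -0.1589 104.9291 -84.5033] p [0.769  0.5377 0.6511] tilt 28.454968100592097 z az 30.149906886039826 y elev 2.5007828225032687 x(-) az 24.17854932801367 -x elev 28.32457570914932
rows 31 per row [ 0.0233 -0.0381 -0.013 ] total [ 0.721  -1.1821 -0.4035]
```

{"op": "play_rows", "data": {"moves": [[1,0.0235,-0.038,-0.013,0],[1,0.0235,-0.038,-0.013,0],[1,0.0235,-0.038,-0.013,0],[1,0.0235,-0.038,-0.013,0],[1,0.0235,-0.038,-0.013,0],[1,0.0235,-0.038,-0.013,0],[1,0.0235,-0.038,-0.013,0],[1,0.0235,-0.038,-0.013,0],[1,0.0235,-0.038,-0.013,0],[1,0.0235,-0.038,-0.013,0]]}}

```text
time: 12.53
eef_pos: [0.7081, 0.1797, 0.643]
orientation: [177.3, 28.4, -155.7]
force: [0.8, -0.7, 0.2]
grip_width: -0.003
```

{"op": "play_rows", "data": {"moves": [[1,0.0235,-0.038,-0.013,0],[1,0.0235,-0.038,-0.013,0],[1,0.0235,-0.038,-0.013,0],[1,0.0235,-0.038,-0.013,0],[1,0.0235,-0.038,-0.013,0],[1,0.0235,-0.038,-0.013,0],[1,0.0235,-0.038,-0.013,0],[1,0.0235,-0.038,-0.013,0],[1,0.0235,-0.038,-0.013,0],[1,0.0235,-0.038,-0.013,0]]}}

```text
time: 13.37
eef_pos: [0.6455, -0.1868, 0.6328]
orientation: [177.5, 28.3, -155.7]
force: [-0.2, 0.0, -0.4]
grip_width: -0.0
```

{"op": "play_rows", "data": {"moves": [[1,0.0235,-0.038,-0.013,0],[1,0.0235,-0.038,-0.013,0],[1,0.0235,-0.038,-0.013,0],[1,0.0235,-0.038,-0.013,0],[1,0.0235,-0.038,-0.013,0],[1,0.0235,-0.038,-0.013,0],[1,0.0235,-0.038,-0.013,0],[1,0.0235,-0.038,-0.013,0]]}}

```text
time: 14.03
eef_pos: [0.5955, -0.48, 0.6247]
orientation: [177.5, 28.1, -155.6]
force: [1.1, -0.5, 0.1]
grip_width: -0.001
```

Run:
```python
from look import *
tilt()
R=Rt(); a=np.radians(-54)
for d in ([np.cos(a),np.sin(a),0],[np.cos(a),np.sin(a),.5]): print(R.T@np.array(d)*.03/.8)
```

```text
J [ -54.477    20.8546   37.9069   31.1454  114.5078 -154.5783] p [ 0.5955 -0.48    0.6247] tilt 28.240730657172115 z az 29.556341721288778 y elev 2.166734031110385 x(-) az 24.3573983558693 -x elev 28.142383257620466
[-0.0067 -0.0368  0.002 ]
[-0.0155 -0.0361 -0.0145]
```

{"op": "play_rows", "data": {"moves": [[1,-0.0067,-0.0368,0,0],[1,-0.0067,-0.0368,0,0],[1,-0.0067,-0.0368,0,0],[1,-0.0067,-0.0368,0,0],[1,-0.0067,-0.0368,0,0],[1,-0.0067,-0.0368,0,0],[1,-0.0067,-0.0368,0,0]]}}

```text
time: 14.62
eef_pos: [0.6728, -0.5995, 0.5895]
orientation: [180.0, 29.7, -155.6]
force: [-0.8, 1.5, 1.4]
grip_width: -0.002
```

Run:
```python
from look import *
tilt()
```

```text
J [ -55.2171   47.9455    3.1485   33.6891  118.4309 -150.4543] p [ 0.6728 -0.5995  0.5895] tilt 29.725774564388573 z az 24.43627729127328 y elev 0.03181937606412296 x(-) az 24.362381821808377 -x elev 29.725754045355945
```

Run:
```python
from look import *
go([.44,.215,.30])
```

```text
rows 24 per row [0.0019 0.0436 0.0163] total [0.0449 1.0473 0.3917]
```

{"op": "play_rows", "data": {"moves": [[-0.4,0.002,0.0436,0.0163,0],[-0.4,0.002,0.0436,0.0163,0],[-0.4,0.002,0.0436,0.0163,0],[-0.4,0.002,0.0436,0.0163,0],[-0.4,0.002,0.0436,0.0163,0],[-0.4,0.002,0.0436,0.0163,0],[-0.4,0.002,0.0436,0.0163,0],[-0.4,0.002,0.0436,0.0163,0],[-0.4,0.002,0.0436,0.0163,0],[-0.4,0.002,0.0436,0.0163,0]]}}

```text
time: 15.45
eef_pos: [0.5856, -0.2891, 0.4922]
orientation: [-179.3, 30.1, -155.3]
force: [0.1, -0.2, 0.5]
grip_width: 0.694
```

{"op": "play_rows", "data": {"moves": [[-0.4,0.002,0.0436,0.0163,0],[-0.4,0.002,0.0436,0.0163,0],[-0.4,0.002,0.0436,0.0163,0],[-0.4,0.002,0.0436,0.0163,0],[-0.4,0.002,0.0436,0.0163,0],[-0.4,0.002,0.0436,0.0163,0],[-0.4,0.002,0.0436,0.0163,0],[-0.4,0.002,0.0436,0.0163,0],[-0.4,0.002,0.0436,0.0163,0],[-0.4,0.002,0.0436,0.0163,0]]}}

```text
time: 16.28
eef_pos: [0.4886, 0.0497, 0.3732]
orientation: [-179.7, 30.6, -155.5]
force: [0.7, -0.2, -0.0]
grip_width: 0.699
```

{"op": "play_rows", "data": {"moves": [[-0.4,0.002,0.0436,0.0163,0],[-0.4,0.002,0.0436,0.0163,0],[-0.4,0.002,0.0436,0.0163,0],[-0.4,0.002,0.0436,0.0163,0],[-0.4,0,0,0,0]]}}

```text
time: 16.7
eef_pos: [0.4471, 0.1907, 0.3229]
orientation: [179.7, 30.5, -155.1]
force: [0.0, -0.0, 0.1]
grip_width: 0.702
```

Run:
```python
from look import *
tilt();go([.4745,.2305,.18])
snap('wrist','w5')
```

```text
J [   9.6708  -41.2172  121.8303    8.4597   70.0714 -106.1006] p [0.4471 0.1907 0.3229] tilt 30.475703012256204 z az 25.495619526088465 y elev 0.2682502158685312 x(-) az 24.881920402740686 -x elev 30.47426638030672
rows 4 per row [0.0114 0.0074 0.0451] total [0.0458 0.0298 0.1805]
```

View pics/w5.png

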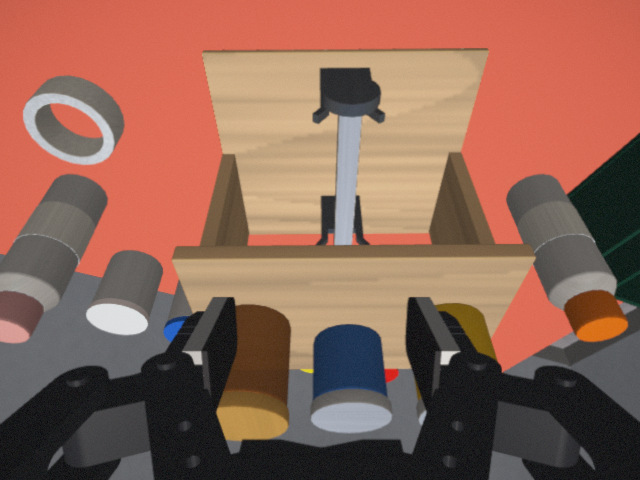

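Run:
```python
from look import *
im=cv2.imread('pics/w5.png'); crop(im,290,50,120,210,3,'w5c')
hsv=cv2.cvtColor(im,cv2.COLOR_BGR2HSV); cal=get_calibration('wrist')
for v in range(125,240,10):
    r=hsv[v,310:390]; m=np.where((r[:,1]<40)&(r[:,2]>110))[0]+310
    if len(m): 
        P=plane(cal,[(m.min(),v),(m.max(),v)],.085); print(v,m.min(),m.max(),r[m-310,2].mean(),P[:,:2].ravel(),np.linalg.norm(P[0]-P[1]))
```

```text
125 338 360 183.2173913043478 [0.5099 0.2323 0.502  0.2495] 0.01903351279696221
135 338 360 183.43478260869566 [0.519  0.2368 0.5109 0.2544] 0.01941477520763939
145 338 359 184.36363636363637 [0.5285 0.2415 0.5206 0.2587] 0.018910877532787886
155 337 358 183.77272727272728 [0.5388 0.2456 0.5307 0.2632] 0.019305003152473275
165 337 357 186.33333333333334 [0.5491 0.2507 0.5412 0.2678] 0.018776848088021936
175 336 356 185.14285714285714 [0.5602 0.2552 0.5522 0.2726] 0.0191847098505431
185 336 355 187.75 [0.5715 0.2608 0.5637 0.2777] 0.01862994039038451
195 336 355 186.0 [0.5832 0.2666 0.5753 0.2839] 0.01905252809120746
205 336 354 188.47368421052633 [0.5955 0.2727 0.5878 0.2894] 0.018468434671485887
215 335 354 186.3 [0.6088 0.2781 0.6005 0.2962] 0.01995707803176366
225 335 353 189.21052631578948 [0.6224 0.2847 0.6143 0.3023] 0.01936603498648091
235 335 351 193.05882352941177 [0.6366 0.2917 0.6292 0.3077] 0.017642601460106405
```

View pics/w5c.png

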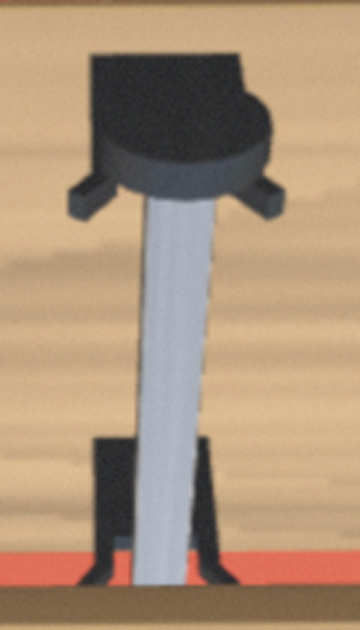

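Run:
```python
from look import *
cal=get_calibration('wrist')
h=plane(cal,[(350,115.5-.3),(350,103.5)],[.100,.1]);print(h)
u=np.array([np.cos(np.radians(25.1)),np.sin(np.radians(25.1))])
print('balance', h[0,:2]+.046*u)
```

```text
[[0.4892 0.2323 0.1   ]
 [0.4799 0.2274 0.1   ]]
balance [0.5308 0.2518]
```

Run:
```python
from look import *
R=Rt();b=np.array([.530,.2532,.075]); z=R[:,2]
A=b+(.015-.10)*z; B=b+.015*z
print(A,B);go(A);print((B-A)@R/.8)
```

```text
[0.4909 0.2349 0.1482] [0.5369 0.2564 0.0621]
rows 5 per row [0.0097 0.006  0.0452] total [0.0486 0.0301 0.226 ]
[-0.     0.     0.125]
```

{"op": "play_rows", "data": {"moves": [[-0.4,0.0081,0.005,0.0377,0],[-0.4,0.0081,0.005,0.0377,0],[-0.4,0.0081,0.005,0.0377,0],[-0.4,0.0081,0.005,0.0377,0],[-0.4,0.0081,0.005,0.0377,0],[-0.4,0.0081,0.005,0.0377,0],[-0.4,0,0,0,0]]}}

```text
time: 17.33
eef_pos: [0.4903, 0.2296, 0.1384]
orientation: [179.6, 29.7, -155.9]
force: [-0.7, 0.9, -1.1]
grip_width: 0.703
```

Run:
```python
from look import *
tilt()
R=Rt();b=np.array([.530,.2532,.075]); z=R[:,2]
go(b+.015*z)
snap('wrist','w6');snap('side','s6')
```

```text
J [  14.5399  -23.3715  128.1486    7.1012   46.1958 -103.2983] p [0.4903 0.2296 0.1384] tilt 29.653031502385538 z az 24.929079305513 y elev 0.33789775683347695 x(-) az 24.143182943045243 -x elev 29.650714095723817
rows 3 per row [-0.0036  0.002   0.0387] total [-0.0107  0.006   0.1161]
```

View pics/w6.png

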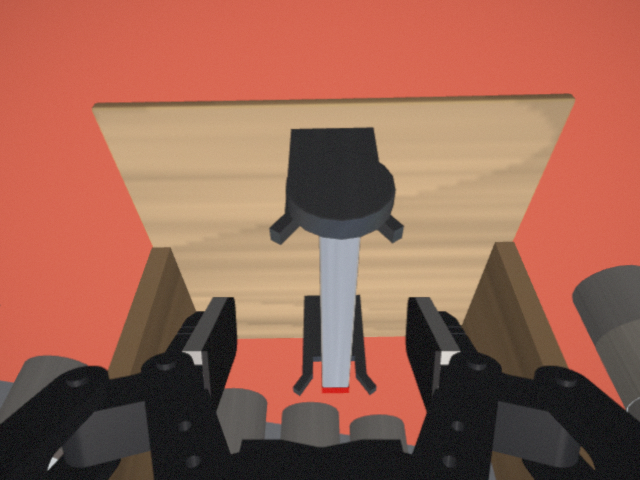

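View pics/s6.png

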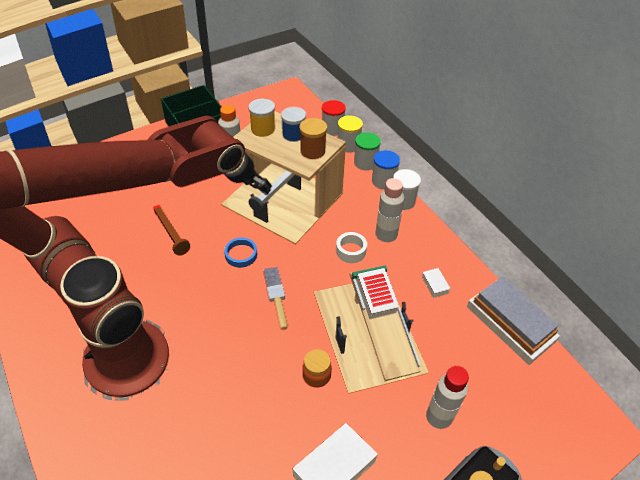

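Run:
```python
from look import *
im=cv2.imread('pics/w6.png'); hsv=cv2.cvtColor(im,cv2.COLOR_BGR2HSV); cal=get_calibration('wrist')
s=read_state();R=Rt(s);L=[]
for v in range(245,380,10):
    r=hsv[v,300:380]; m=np.where((r[:,1]<40)&(r[:,2]>110))[0]+300
    P=plane(cal,[(m.min()-.5,v),(m.max()+.5,v)],.085); L.append(np.r_[P.mean(0)[:2],np.linalg.norm(P[0]-P[1])])
L=np.array(L);print(L)
d=L[-1,:2]-L[0,:2];print(np.degrees(np.arctan2(d[1],d[0])))
h=plane(cal,[(341,237.),(341,224)],.1);u=d/np.linalg.norm(d);print(h,h[0,:2]+.046*u)
b=np.r_[h[0,:2]+.046*u,.075];print('tool frame of balance',(b-s['eef_pos'])@R)
```

```text
[[0.5136 0.2488 0.0206]
 [0.5206 0.2522 0.0201]
 [0.528  0.2555 0.0201]
 [0.5358 0.259  0.0202]
 [0.5439 0.2632 0.0202]
 [0.5527 0.2669 0.0207]
 [0.5619 0.271  0.0207]
 [0.5715 0.276  0.0208]
 [0.5819 0.2807 0.0208]
 [0.593  0.2857 0.0208]
 [0.6048 0.291  0.0208]
 [0.6173 0.297  0.0202]
 [0.6308 0.3032 0.0202]
 [0.6453 0.3097 0.0202]]
24.843737821412176
[[0.4937 0.2395 0.1   ]
 [0.4864 0.2358 0.1   ]] [0.5355 0.2588]
tool frame of balance [-0.0098  0.008   0.0854]
```

Run:
```python
from look import *
im=cv2.imread('pics/w6.png'); crop(im,270,190,140,210,3,'w6c'); cal=get_calibration('wrist')
P=plane(cal,[(335.5,392.5)],.085)[0,:2];u=np.array([np.cos(np.radians(25)),np.sin(np.radians(25))]);print(P,P-.142*u)
for v in range(384,398): print(v,im[v,336])
```

```text
[0.673  0.3235] [0.5443 0.2635]
384 [192 179 172]
385 [191 181 176]
386 [186 173 172]
387 [ 94  88 163]
388 [ 35  38 199]
389 [ 22  29 206]
390 [ 21  29 205]
391 [ 29  34 207]
392 [ 28  40 205]
393 [ 66  84 215]
394 [ 82 103 218]
395 [ 84 104 217]
396 [ 81 102 215]
397 [ 83 105 217]
```

View pics/w6c.png

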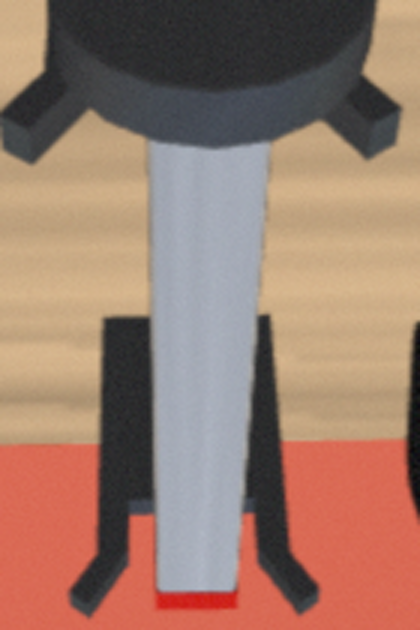

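Run:
```python
from look import *
R=Rt();b=np.array([.533,.2570,.075]); z=R[:,2]
go(b+.015*z,.03)
```

```text
rows 4 per row [-0.0023  0.0023  0.0309] total [-0.0091  0.0093  0.1236]
```

{"op": "play_rows", "data": {"moves": [[-0.4,-0.0046,0.0046,0.028,-0.0024],[-0.4,-0.0045,0.0047,0.028,0],[-0.4,0,0,0.028,0],[-0.4,0,0,0.024,0],[-0.4,0,0,0.0156,0],[-0.4,0,0,0,0]]}}

```text
time: 17.93
eef_pos: [0.5398, 0.2607, 0.0609]
orientation: [-179.8, 30.0, -154.8]
force: [-0.1, 0.6, -0.2]
grip_width: 0.702
```

Run:
```python
from look import *
tilt();s=read_state();R=Rt();print(s['force'],(np.array([.533,.2570,.075])-s['eef_pos'])@R)
snap('wrist','w7');im=snap('side','s7');crop(im[:,:,::-1],215,120,140,130,5,'s7c')
```

```text
J [  16.7642   -6.5874  123.1985    7.2881   33.8055 -103.3553] p [0.5398 0.2607 0.0609] tilt 30.04661467056031 z az 24.867807952532026 y elev -0.1316721630067223 x(-) az 25.171606874345915 -x elev 30.046265587957706
[-0.0982  0.5764 -0.1904] [-0.0004 -0.0005 -0.0161]
```

View pics/w7.png

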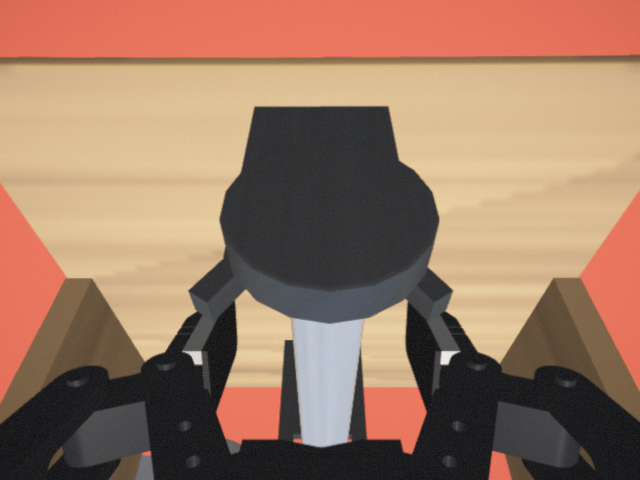

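View pics/s7c.png

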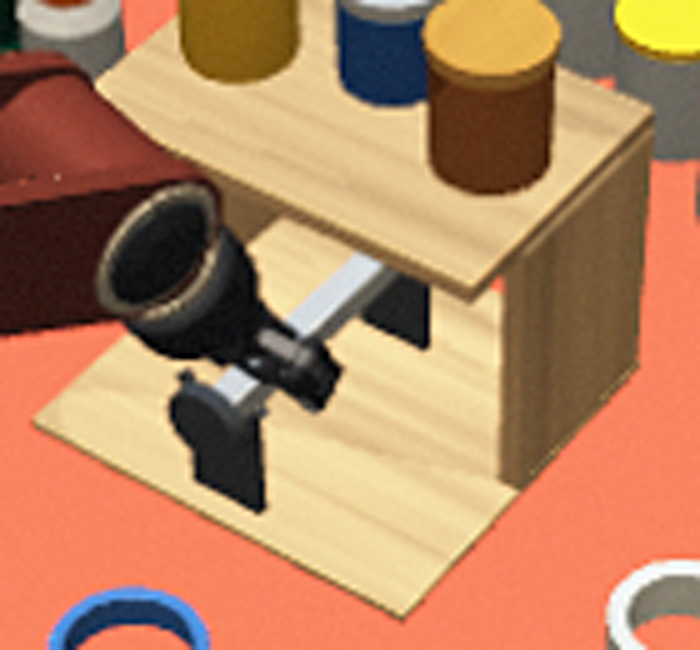

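Run:
```python
from look import *
cal=get_calibration('wrist');s=read_state();R=Rt(s)
im=cv2.imread('pics/w7.png'); crop(im,200,200,260,140,3,'w7c')
h=plane(cal,[(331,323.),(331,287)],.1);print(h);u=np.array([np.cos(np.radians(25)),np.sin(np.radians(25))])
b=np.r_[h[0,:2]+.046*u,.075];print(b,(b-s['eef_pos'])@R)
L=[plane(cal,[a,c],.085).mean(0) for a,c in(((293.,340),(361.,340)),((299.,420),(355.,420)))];print(L,[(l-s['eef_pos'])@R for l in L])
```

```text
[[0.488  0.238  0.1   ]
 [0.4767 0.2325 0.1   ]]
[0.5297 0.2575 0.075 ] [ 0.0024  0.001  -0.0164]
[array([0.5184, 0.2518, 0.085 ]), array([0.5737, 0.2784, 0.085 ])] [array([ 0.0083,  0.0007, -0.0314]), array([-0.0448,  0.0013, -0.0006])]
```

View pics/w7c.png

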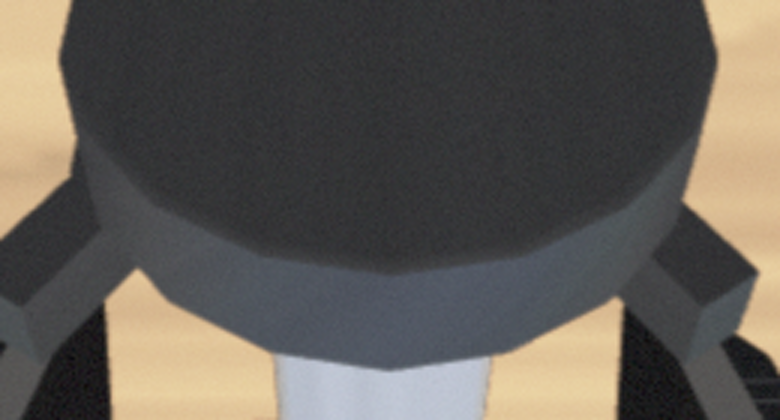

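{"op": "play_rows", "data": {"moves": [[-0.4,0.003,0.0012,-0.0017,0],[0.2,0,0,0,0],[0.6,0,0,0,0],[1,0,0,0,0],[1,0,0,0,0],[1,0,0,0,0],[1,0,0,0,0]], "force": 80}}

```text
time: 18.62
eef_pos: [0.534, 0.2607, 0.0586]
orientation: [-179.9, 29.8, -154.8]
force: [-5.5, -3.2, 8.4]
grip_width: 0.22
```

Run:
```python
from look import *
tilt();s=read_state();print(s['force'],s['moment'],s['grip_width'])
snap('wrist','w8')
```

```text
J [  16.9445   -7.0531  123.8128    7.1963   33.8739 -103.1819] p [0.534  0.2607 0.0586] tilt 29.821204672315226 z az 25.01552546158908 y elev -0.09131661075185775 x(-) az 25.227178947829955 -x elev 29.82103600812232
[-5.5475 -3.1798  8.355 ] [-0.3366  0.405  -0.0901] 0.21959038495793726
```

View pics/w8.png

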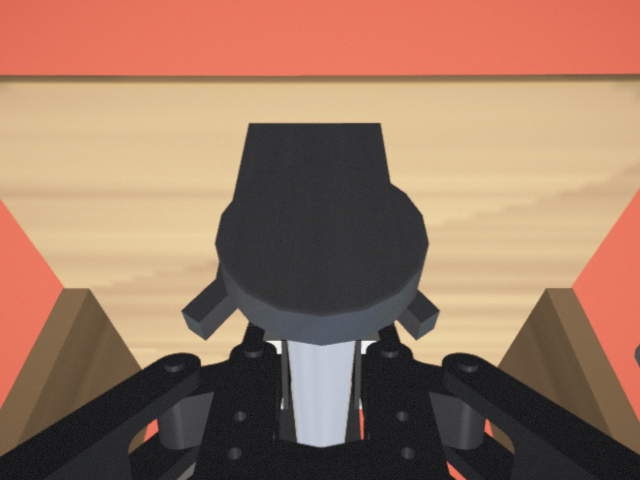

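Run:
```python
from look import *
R=Rt();u=np.array([np.cos(np.radians(25.1)),np.sin(np.radians(25.1)),0])
print('up10mm',R.T@[0,0,.01]/.8,'back10mm',R.T@(-u)*.01/.8,'right10', R.T@[u[1],-u[0],0]*.01/.8)
```

```text
up10mm [-0.0062 -0.     -0.0108] back10mm [ 0.0108  0.     -0.0062] right10 [ 0.     -0.0125  0.    ]
```

{"op": "play_rows", "data": {"moves": [[1,-0.0031,0,-0.0054,0],[1,-0.0062,0,-0.0108,0],[1,-0.0062,0,-0.0108,0],[1,-0.0008,0,-0.0139,0],[1,-0.0008,0,-0.0139,0],[1,0,0,0,0]]}}

```text
time: 19.17
eef_pos: [0.5253, 0.2567, 0.1051]
orientation: [-179.9, 30.0, -154.8]
force: [1.1, 0.4, -3.6]
grip_width: 0.223
```

Run:
```python
from look import *
tilt();s=read_state();print(s['force'],s['moment'],s['grip_width'])
snap('wrist','w9');im=snap('side','s9');crop(im[:,:,::-1],215,110,140,130,5,'s9c')
```

```text
J [  16.7778  -13.2031  123.9874    6.4221   39.6829 -102.2934] p [0.5253 0.2567 0.1051] tilt 29.965351684032246 z az 24.998916768488613 y elev -0.10404006499278383 x(-) az 25.239355120799893 -x elev 29.965133384840097
[ 1.0902  0.3625 -3.6107] [-0.2564  0.4072  0.0099] 0.22331042194924103
```

View pics/s9c.png

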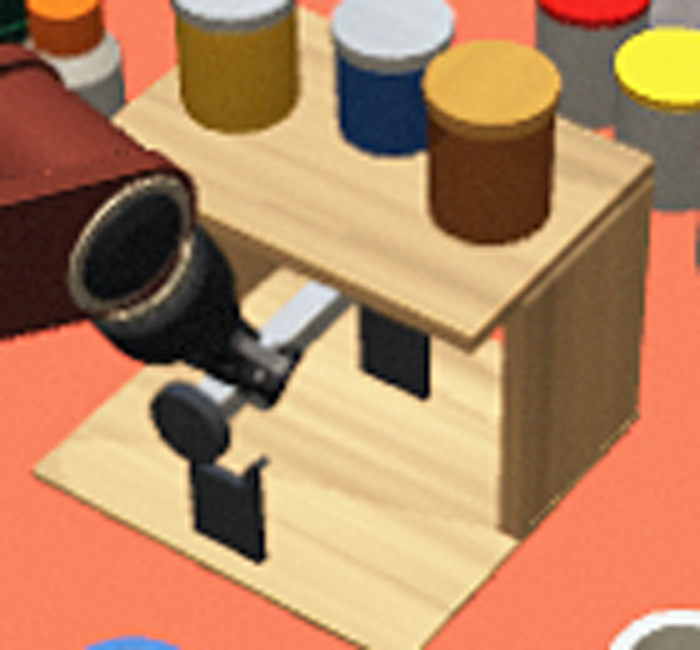

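{"op": "play_rows", "data": {"moves": [[1,0.0108,0,-0.0062,0],[1,0.0216,0,-0.0124,0],[1,0.0216,0,-0.0124,0],[1,0.0216,0,-0.0124,0],[1,0.0216,0,-0.0124,0],[1,0.0216,0,-0.0124,0],[1,0.0108,0,-0.0062,0]]}}

```text
time: 19.85
eef_pos: [0.4139, 0.2048, 0.1003]
orientation: [-180.0, 29.5, -154.8]
force: [1.0, -0.4, -4.8]
grip_width: 0.223
```

Run:
```python
from look import *
tilt();s=read_state();print(s['force'],s['moment'],s['grip_width'])
R=Rt(s);u=np.array([np.cos(np.radians(25.1)),np.sin(np.radians(25.1)),0])
print('up10mm',R.T@[0,0,.01]/.8,'back10mm',R.T@(-u)*.01/.8)
snap('side','s10')
```

```text
J [  13.6119  -36.6978  140.3011    7.6498   47.608  -105.2983] p [0.4139 0.2048 0.1003] tilt 29.539883298190617 z az 25.114229035966893 y elev -0.04151913518433838 x(-) az 25.211023383621548 -x elev 29.539848227385715
[ 0.9899 -0.4097 -4.7907] [-0.2528  0.5501  0.0221] 0.22260754131762295
up10mm [-0.0062 -0.     -0.0109] back10mm [ 0.0109  0.     -0.0062]
```

View pics/s10.png

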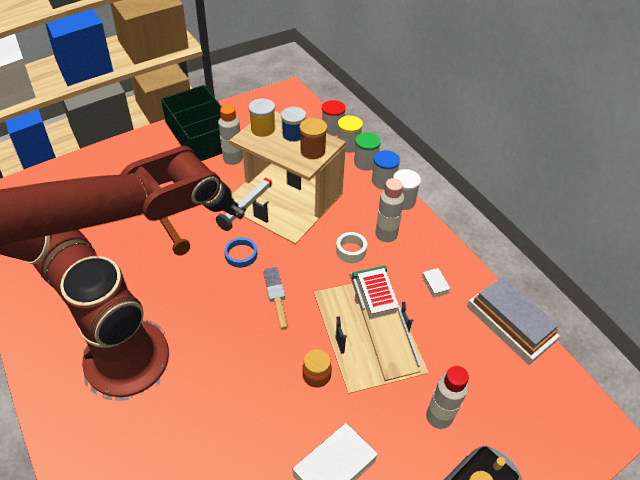

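{"op": "play_rows", "data": {"moves": [[1,0.0054,-0.0156,-0.0031,0],[1,0.0054,-0.0313,-0.0031,0],[1,0.0054,-0.0313,-0.0031,0],[1,0,-0.0313,-0.003,0],[1,0,-0.035,-0.003,0],[1,0,-0.035,-0.003,0],[1,0,-0.035,-0.003,0],[1,0,-0.035,-0.003,0],[1,-0.006,-0.035,-0.011,0],[1,-0.012,-0.035,-0.022,0]]}}

```text
time: 20.73
eef_pos: [0.504, -0.036, 0.1395]
orientation: [179.8, 29.4, -155.0]
force: [-0.4, 0.5, -5.4]
grip_width: 0.223
```

Run:
```python
from look import *
tilt();s=read_state();print(s['force'],s['moment'],s['grip_width'])
go([.42,-.48,.50])
```

```text
J [ -24.9555  -25.619   129.5359   26.1879   59.106  -150.2828] p [ 0.504  -0.036   0.1395] tilt 29.43394218749198 z az 25.45484456429173 y elev 0.18276482090505783 x(-) az 25.027812325646593 -x elev 29.433261101553274
[-0.4357  0.4886 -5.4147] [-0.2165  0.4783  0.0431] 0.22321873407632345
rows 16 per row [ 0.0041 -0.0285 -0.0348] total [ 0.0659 -0.4565 -0.5563]
```

{"op": "play_rows", "data": {"moves": [[1,-0.01,0,-0.02,0],[1,-0.022,0,-0.04,0],[1,-0.022,0,-0.04,0],[1,-0.022,0,-0.04,0],[1,-0.022,-0.01,-0.04,0],[1,0,-0.03,-0.03,0],[1,0.01,-0.035,-0.03,0],[1,0.01,-0.035,-0.03,0],[1,0.01,-0.035,-0.025,0],[1,0.01,-0.035,-0.025,0]]}}

```text
time: 21.57
eef_pos: [0.4881, -0.2042, 0.3891]
orientation: [-179.8, 29.7, -154.8]
force: [1.5, -1.0, -4.3]
grip_width: 0.218
```

Run:
```python
from look import *
tilt();s=read_state();print(s['force'],s['grip_width'])
go([.42,-.50,.50])
```

```text
J [ -45.4493  -24.3806  104.9529   27.8236   88.7215 -158.5732] p [ 0.4881 -0.2042  0.3891] tilt 29.706984674903637 z az 24.876664563982228 y elev -0.13511162438388638 x(-) az 25.19056163880377 -x elev 29.706614567272663
[ 1.4799 -1.0148 -4.3232] 0.21760086849306282
rows 9 per row [ 0.015  -0.0332 -0.0262] total [ 0.135  -0.299  -0.2358]
```

{"op": "play_rows", "data": {"moves": [[1,0.015,-0.033,-0.026,0],[1,0.015,-0.033,-0.026,0],[1,0.015,-0.033,-0.026,0],[1,0.015,-0.033,-0.026,0],[1,0.015,-0.033,-0.026,0],[1,0.015,-0.033,-0.026,0]]}}

```text
time: 22.07
eef_pos: [0.4426, -0.4008, 0.4609]
orientation: [-179.9, 29.7, -154.9]
force: [0.8, -0.1, -3.4]
grip_width: 0.221
```

Run:
```python
from look import *
tilt();s=read_state();print(s['force'],s['grip_width'])
snap('side','s11')
a=np.radians(-70);print(Rt().T@[np.cos(a),np.sin(a),0]*.03/.8)
```

```text
J [ -63.0209   -8.4475   85.4525   30.2012  100.283  -171.8799] p [ 0.4426 -0.4008  0.4609] tilt 29.68686617710058 z az 24.979108053396082 y elev -0.05620347489044393 x(-) az 25.109736570426985 -x elev 29.686802107996012
[ 0.7698 -0.0787 -3.3949] 0.2205257963777436
[ 0.0028 -0.0374 -0.0013]
```

View pics/s11.png

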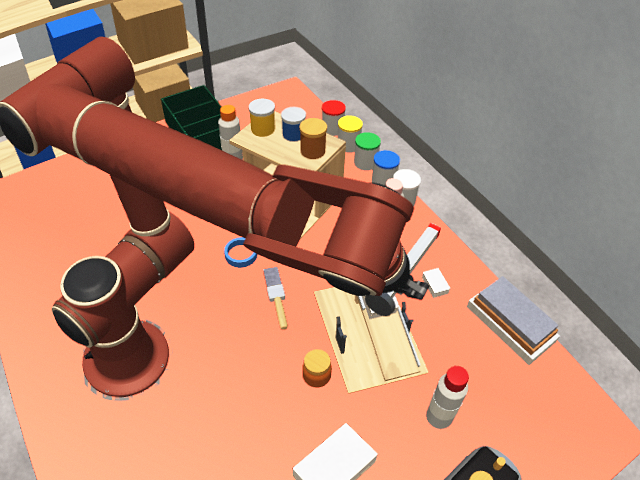

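{"op": "play_rows", "data": {"moves": [[1,0.0,-0.04,-0.001,0],[1,0.0,-0.045,-0.001,0],[1,0.0,-0.045,-0.001,0],[1,0.0,-0.045,-0.001,0],[1,0.0,-0.045,-0.001,0],[1,0.0,-0.045,-0.001,0],[1,0.0,-0.045,-0.001,0]]}}

```text
time: 22.7
eef_pos: [0.547, -0.626, 0.4643]
orientation: [-180.0, 29.7, -154.9]
force: [0.4, -0.8, -2.5]
grip_width: 0.224
```

Run:
```python
from look import *
tilt();s=read_state();print(s['force'],s['grip_width'])
```

```text
J [ -63.6701   26.3823   46.5901   30.7103  104.1257 -170.3324] p [ 0.547  -0.626   0.4643] tilt 29.694362289303527 z az 25.08055291109007 y elev -0.009396797801385633 x(-) az 25.10238963211225 -x elev 29.694360498637153
[ 0.3816 -0.796  -2.4887] 0.22351451420586727
```

```bash
cat >> look.py <<'E'
VB=np.array([-np.cos(np.radians(29.7)),0,np.sin(np.radians(29.7))])
def bar():
    s=read_state();R=Rt(s);b=R@VB;y=R[:,1];J=s['joint_positions']
    print('J',J,'p',s['eef_pos'],'bar az %.2f elev %.2f jaw elev %.2f'%(np.degrees(np.arctan2(b[1],b[0])),np.degrees(np.arcsin(b[2])),np.degrees(np.arcsin(y[2]))),'F',s['force'],s['grip_width'],s['time'])
    return s,R
E
python3 -c "
from look import *
bar()"
```

```text
J [ -63.6701   26.3823   46.5901   30.7103  104.1257 -170.3324] p [ 0.547  -0.626   0.4643] bar az 25.10 elev -0.01 jaw elev -0.01 F [ 0.3816 -0.796  -2.4887] 0.22351451420586727 22.7
```

{"op": "play_rows", "data": {"moves": [[1,0.0,-0.04,-0.001,0],[1,0.0,-0.04,-0.001,0],[1,0.0,-0.04,-0.001,0],[1,0.0,-0.04,-0.001,0.002],[1,0.0,-0.04,-0.001,0.004]]}}

```text
time: 23.12
eef_pos: [0.6009, -0.7464, 0.4595]
orientation: [179.4, 30.1, -157.2]
force: [22.6, -23.2, 52.4]
grip_width: 0.221
```

```bash
python3 -c "
from look import *
bar()"
```

```text
J [ -64.0917   56.3744    3.1158   33.6305  115.1084 -160.9684] p [ 0.6009 -0.7464  0.4595] bar az 23.08 elev 0.42 jaw elev 0.50 F [ 22.6057 -23.2177  52.374 ] 0.22076916093116225 23.1167
```

{"op": "play_rows", "data": {"moves": [[1,0,-0.012,-0.008,0.001],[1,0,-0.02,-0.012,0.0025],[1,0,-0.03,-0.016,0.0035]]}}

```text
time: 23.37
eef_pos: [0.5861, -0.762, 0.4665]
orientation: [179.8, 30.7, -159.9]
force: [-0.1, -1.3, 1.9]
grip_width: 0.22
```

```bash
python3 -c "
from look import *
bar()"
```

```text
J [ -65.4524   56.0124    3.1508   33.9246  114.1427 -159.5001] p [ 0.5861 -0.762   0.4665] bar az 20.14 elev 1.00 jaw elev 0.15 F [-0.136  -1.2809  1.8695] 0.2197881267945349 23.3667
```

{"op": "play_rows", "data": {"moves": [[1,0.02,-0.03,-0.02,0.0035],[1,0.02,-0.035,-0.02,0.004],[1,0.02,-0.035,-0.02,0.004],[1,0.02,-0.035,-0.02,0.004]]}}

```text
time: 23.7
eef_pos: [0.503, -0.8268, 0.4595]
orientation: [179.9, 31.8, -166.3]
force: [-1.0, -0.5, -4.0]
grip_width: 0.224
```

```bash
python3 -c "
from look import *
bar()"
```

```text
J [ -71.8904   56.6173    3.1471   34.8832  113.1901 -159.4823] p [ 0.503  -0.8268  0.4595] bar az 13.71 elev 2.11 jaw elev 0.06 F [-1.0097 -0.4534 -3.9776] 0.2242694042325412 23.7
```

{"op": "play_rows", "data": {"moves": [[1,0.035,-0.012,-0.02,0],[1,0.038,-0.012,-0.022,0],[1,0.038,-0.012,-0.022,0],[1,0.038,-0.012,-0.022,0],[1,0.038,-0.008,-0.022,0],[1,0.038,-0.004,-0.022,0]]}}

```text
time: 24.2
eef_pos: [0.3054, -0.8991, 0.4406]
orientation: [-179.0, 32.0, -166.3]
force: [-0.5, -0.9, -4.9]
grip_width: 0.22
```

```bash
python3 -c "
from look import *
bar();snap('side','s12')"
```

```text
J [ -84.7191   57.8064    3.1504   36.493   117.7287 -170.3476] p [ 0.3054 -0.8991  0.4406] bar az 13.25 elev 2.30 jaw elev -0.81 F [-0.4696 -0.8857 -4.8592] 0.21971126393828463 24.2
```

View pics/s12.png

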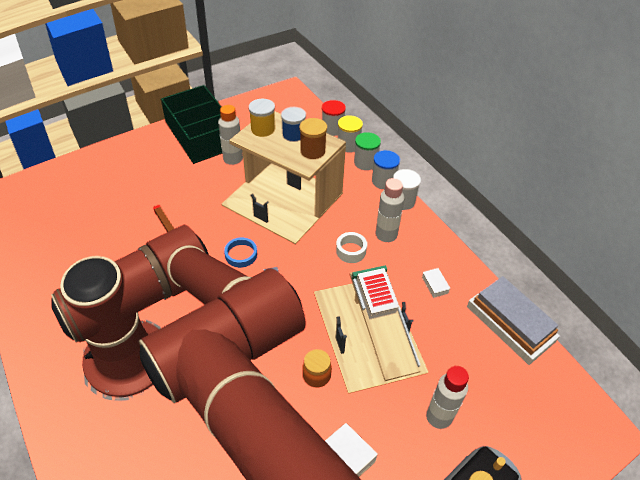

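{"op": "play_rows", "data": {"moves": [[1,0.015,-0.03,-0.018,0.0035],[1,0.015,-0.035,-0.018,0.005],[1,0.015,-0.035,-0.018,0.005],[1,0.015,-0.035,-0.018,0.005]]}}

```text
time: 24.58
eef_pos: [0.2465, -0.9333, 0.4219]
orientation: [-180.0, 32.8, -174.4]
force: [0.3, -0.7, -5.2]
grip_width: 0.218
```

```bash
python3 -c "
from look import *
bar()"
```

```text
J [ -88.698    59.0644    3.1529   36.6941  115.3024 -167.4508] p [ 0.2465 -0.9333  0.4219] bar az 5.61 elev 3.10 jaw elev -0.03 F [ 0.2721 -0.7484 -5.2292] 0.21810803609277113 24.5833
```

```bash
python3 -c "
from look import *
snap('wrist','w13')"
```

```text
(no output)
```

View pics/w13.png

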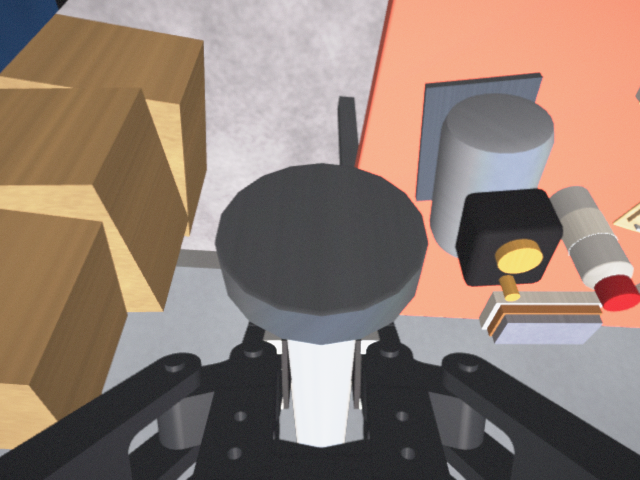

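{"op": "play_rows", "data": {"moves": [[1,0.02,-0.035,-0.01,0.0045],[1,0.02,-0.035,-0.01,0.0045],[1,0.02,-0.035,-0.01,0.0045],[1,0.02,-0.035,-0.01,0.0045],[1,0.02,-0.035,-0.01,0.0045]]}}

```text
time: 25.05
eef_pos: [0.157, -0.9802, 0.368]
orientation: [178.6, 33.7, 175.8]
force: [-0.2, -0.3, -4.0]
grip_width: 0.218
```

```bash
python3 -c "
from look import *
bar();snap('wrist','w14')"
```

```text
J [ -94.2457   62.4196    3.1498   36.5763  111.4991 -165.725 ] p [ 0.157  -0.9802  0.368 ] bar az -3.55 elev 3.99 jaw elev 1.18 F [-0.1788 -0.3171 -4.0241] 0.21758412646976977 25.05
```

View pics/w14.png

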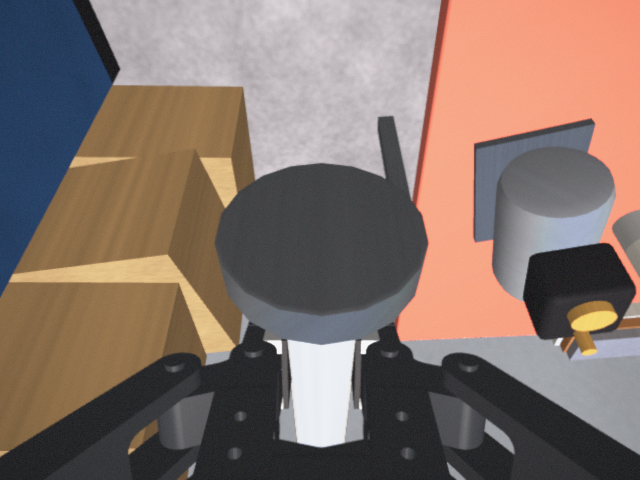

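{"op": "play_rows", "data": {"moves": [[1,0.015,-0.032,-0.018,0.0065],[1,0.015,-0.032,-0.018,0.0065],[1,0.015,-0.032,-0.018,0.0065],[1,0.015,-0.032,-0.018,0.0065]]}}

```text
time: 25.43
eef_pos: [0.0771, -0.997, 0.3597]
orientation: [175.5, 34.2, 164.4]
force: [-0.2, -0.1, -3.8]
grip_width: 0.219
```

```bash
python3 -c "
from look import *
bar()"
```

```text
J [ -99.0104   63.0299    3.1493   37.0677  110.251  -160.4762] p [ 0.0771 -0.997   0.3597] bar az -13.33 elev 4.56 jaw elev 3.74 F [-0.24   -0.1374 -3.793 ] 0.21902153715397707 25.4333
```

{"op": "play_rows", "data": {"moves": [[1,0.01,-0.035,-0.012,0],[1,0.01,-0.035,-0.012,0],[1,0.01,-0.035,-0.012,0]]}}

```text
time: 25.68
eef_pos: [0.0297, -1.0108, 0.3435]
orientation: [178.1, 35.0, 164.6]
force: [0.1, -0.4, -4.5]
grip_width: 0.22
```

```bash
python3 -c "
from look import *
bar()"
```

```text
J [-101.7424   64.0784    3.1516   37.2585  108.32   -163.4716] p [ 0.0297 -1.0108  0.3435] bar az -14.41 elev 5.35 jaw elev 1.59 F [ 0.1226 -0.3677 -4.4518] 0.21954351878081 25.6833
```

{"op": "play_rows", "data": {"moves": [[1,0.01,-0.035,-0.012,0],[1,0.01,-0.035,-0.012,0]]}}

```text
time: 25.85
eef_pos: [-0.0005, -1.0183, 0.3346]
orientation: [179.8, 35.5, 164.6]
force: [0.8, 0.1, -4.2]
grip_width: 0.22
```

```bash
python3 -c "
from look import *
bar();go([.30,-.60,.42]);tilt()"
```

```text
J [-103.4639   64.6703    3.1503   37.4237  107.0635 -165.1912] p [-0.0005 -1.0183  0.3346] bar az -15.24 elev 5.83 jaw elev 0.20 F [ 0.7523  0.0663 -4.2265] 0.220491176024935 25.85
rows 14 per row [-0.0174  0.0431  0.0033] total [-0.2441  0.6036  0.0458]
J [-103.4639   64.6703    3.1503   37.4237  107.0635 -165.1912] p [-0.0005 -1.0183  0.3346] tilt 35.53100996145481 z az -14.931862157320504 y elev 0.20341351606254937 x(-) az -15.361969826182403 -x elev 35.530246467694695
```

{"op": "play_rows", "data": {"moves": [[1,-0.009,0.022,0.001,0],[1,-0.0174,0.043,0.003,0],[1,-0.0174,0.043,0.003,0],[1,-0.0174,0.043,0.003,0],[1,-0.0174,0.043,0.003,0],[1,-0.0174,0.043,0.003,0],[1,-0.0174,0.043,0.003,0],[1,-0.0174,0.043,0.003,0],[1,-0.0174,0.043,0.003,0],[1,-0.0174,0.043,0.003,0]]}}

```text
time: 26.68
eef_pos: [0.199, -0.7405, 0.3964]
orientation: [179.8, 35.6, 164.7]
force: [1.1, -1.2, -3.9]
grip_width: 0.22
```

```bash
python3 -c "
from look import *
bar();go([.42,-.08,.25])"
```

```text
J [ -92.6481   10.7048   73.4656   34.6602   87.6358 -166.3258] p [ 0.199  -0.7405  0.3964] bar az -15.21 elev 5.87 jaw elev 0.13 F [ 1.0687 -1.1925 -3.8797] 0.21989893752458095 26.6833
rows 19 per row [0.0035 0.0457 0.0095] total [0.0668 0.8687 0.1797]
```

{"op": "play_rows", "data": {"moves": [[1,0.0035,0.0435,0.005,0],[1,0.0035,0.0435,0.005,0],[1,0.0035,0.0435,0.005,0],[1,0.0035,0.0435,0.005,0],[1,0.0035,0.0435,0.005,0],[1,0.0035,0.0435,0.005,0],[1,0.0035,0.0435,0.005,0],[1,0.0035,0.0435,0.005,0],[1,0.0035,0.0435,0.005,0],[1,0.0035,0.0435,0.005,0]]}}

```text
time: 27.52
eef_pos: [0.2902, -0.4045, 0.3491]
orientation: [179.8, 35.6, 164.7]
force: [0.7, 0.3, -4.2]
grip_width: 0.224
```

```bash
python3 -c "
from look import *
bar();go([.42,-.08,.25])"
```

```text
J [ -80.9336  -33.9979  116.4953   32.4282   82.5646 -155.6732] p [ 0.2902 -0.4045  0.3491] bar az -15.21 elev 5.92 jaw elev 0.13 F [ 0.7281  0.306  -4.2327] 0.22398276204428266 27.5167
rows 10 per row [0.0032 0.0434 0.0131] total [0.0318 0.4337 0.1308]
```

{"op": "play_rows", "data": {"moves": [[1,0.003,0.043,0.013,0],[1,0.003,0.043,0.013,0],[1,0.003,0.043,0.013,0],[1,0.003,0.043,0.013,0],[1,0.003,0.043,0.013,0],[1,0.003,0.043,0.013,0],[1,0.003,0.043,0.013,0],[1,0.003,0.043,0.013,0],[1,0.003,0.043,0.013,0],[1,0.002,0.02,0.006,0]]}}

```text
time: 28.35
eef_pos: [0.418, -0.0992, 0.256]
orientation: [179.4, 35.4, 164.8]
force: [-0.9, -0.9, -4.0]
grip_width: 0.218
```

```bash
python3 -c "
from look import *
s,R=bar();u=np.array([np.cos(np.radians(-15)),np.sin(np.radians(-15)),0]);print('back10',R.T@-u*.0125,'down10',R.T@[0,0,-.0125],'right10',R.T@[u[1],-u[0],0]*.0125)
snap('side','s15')"
```

```text
J [ -28.968   -57.5599  137.0467    9.309    66.3195 -105.1087] p [ 0.418  -0.0992  0.256 ] bar az -14.87 elev 5.68 jaw elev 0.48 F [-0.8612 -0.8976 -3.9933] 0.21836290353710108 28.35
back10 [ 0.0102  0.     -0.0072] down10 [ 0.0072 -0.0001  0.0102] right10 [-0.     -0.0125 -0.0001]
```

View pics/s15.png

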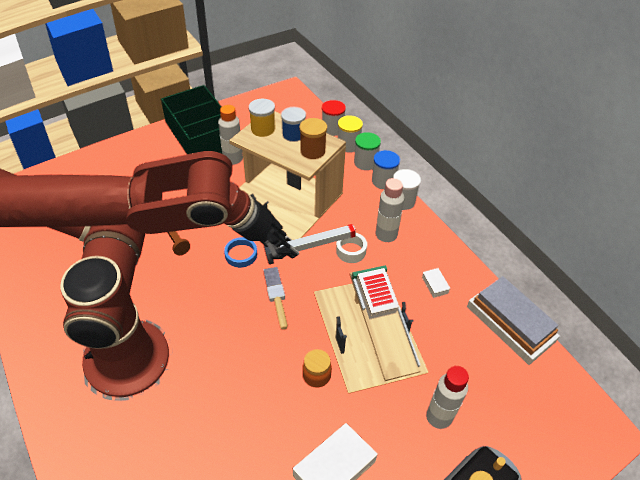

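{"op": "play_rows", "data": {"moves": [[1,0.019,0,0.0265,0],[1,0.019,0,0.0265,0],[1,0.019,0,0.0265,0],[1,0.019,0,0.0265,0],[1,0.01,0,0.013,0],[1,0.0102,0,-0.0072,0],[1,0.0102,0,-0.0072,0]]}}

```text
time: 28.98
eef_pos: [0.4083, -0.1002, 0.1411]
orientation: [179.6, 35.1, 164.6]
force: [0.0, -0.3, -2.8]
grip_width: 0.22
```

```bash
python3 -c "
from look import *
bar()"
```

```text
J [ -29.8289  -57.9223  147.8387   10.3963   56.3295 -107.6777] p [ 0.4083 -0.1002  0.1411] bar az -15.22 elev 5.44 jaw elev 0.34 F [ 0.013  -0.2582 -2.7687] 0.2203872986374561 28.9833
```

{"op": "play_rows", "data": {"moves": [[1,0.014,0,-0.004,0],[1,0.014,0,-0.004,0],[1,0.014,0,-0.004,0]]}}

```text
time: 29.23
eef_pos: [0.4033, -0.0972, 0.1357]
orientation: [179.6, 33.8, 164.6]
force: [0.8, 0.8, -3.5]
grip_width: 0.224
```

```bash
python3 -c "
from look import *
bar()"
```

```text
J [ -29.4544  -57.9129  147.9926    9.6544   57.3535 -107.0023] p [ 0.4033 -0.0972  0.1357] bar az -15.22 elev 4.11 jaw elev 0.30 F [ 0.8309  0.7805 -3.5052] 0.22358841908148525 29.2333
```

{"op": "play_rows", "data": {"moves": [[1,0.024,0,-0.008,0],[1,0.028,0,-0.008,0],[1,0.028,0,-0.008,0],[1,0.028,0,-0.008,0]]}}

```text
time: 29.57
eef_pos: [0.3918, -0.0897, 0.1273]
orientation: [179.8, 30.7, 164.6]
force: [-0.3, -0.2, -3.6]
grip_width: 0.222
```

```bash
python3 -c "
from look import *
bar()"
```

```text
J [ -28.3561  -57.8709  148.0052    7.8086   60.0851 -105.1256] p [ 0.3918 -0.0897  0.1273] bar az -15.29 elev 0.99 jaw elev 0.16 F [-0.2769 -0.1502 -3.6221] 0.22175914996311874 29.5667
```

{"op": "play_rows", "data": {"moves": [[1,0.028,0,-0.008,0],[1,-0.02,0,0.0,0],[1,-0.0225,-0.02,-0.02,0],[1,-0.025,-0.02,-0.025,0],[1,0,0,0,0]]}}

```text
time: 29.98
eef_pos: [0.4111, -0.1297, 0.1913]
orientation: [-179.9, 30.6, 164.6]
force: [0.9, -1.0, -1.8]
grip_width: 0.222
```

```bash
python3 -c "
from look import *
s,R=bar()
th=np.radians(-15.1);seat=np.array([.5531,-.2271])+np.array([[np.cos(th),-np.sin(th)],[np.sin(th),np.cos(th)]])@[-.046,-.023];print(seat)
snap('wrist','w16');im=snap('side','s16');snap('top','t16')"
```

```text
J [ -33.3111  -51.5649  139.2642    9.9493   63.2574 -110.0546] p [ 0.4111 -0.1297  0.1913] bar az -15.47 elev 0.89 jaw elev -0.11 F [ 0.8672 -1.047  -1.8278] 0.22183073120924074 29.9833
[ 0.5027 -0.2373]
```

View pics/t16.png

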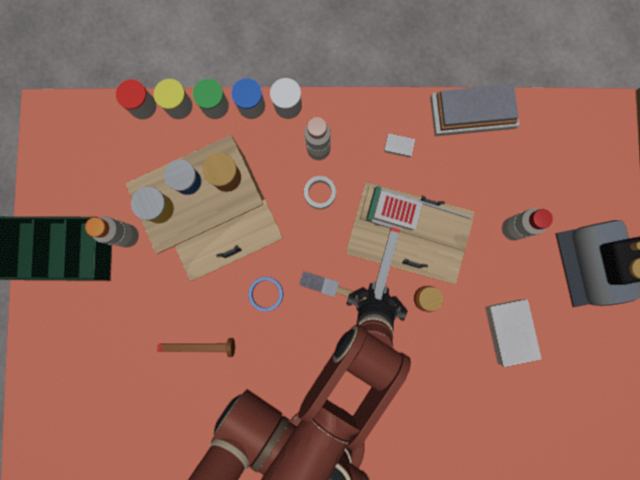

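View pics/s16.png

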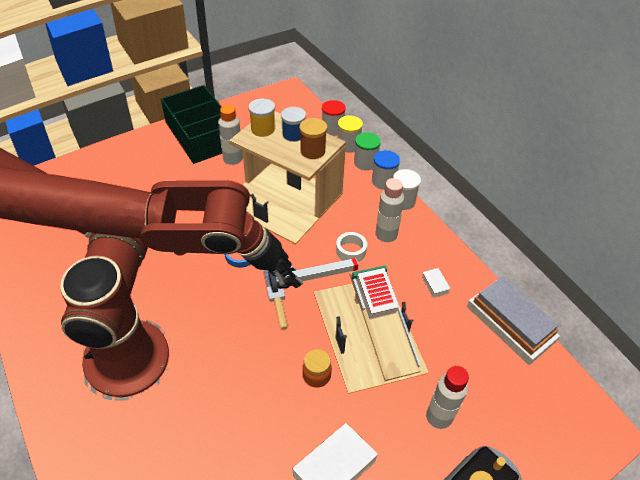

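View pics/w16.png

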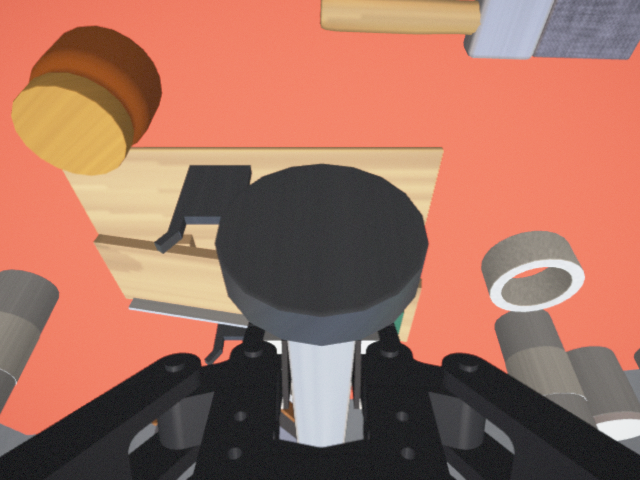

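Run:
```python
from look import *
im=cv2.imread('pics/t16.png'); crop(im,350,215,90,105,6,'t16c')
im=cv2.imread('pics/s16.png'); crop(im,250,230,120,100,6,'s16c')
```

```text
(no output)
```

View pics/t16c.png

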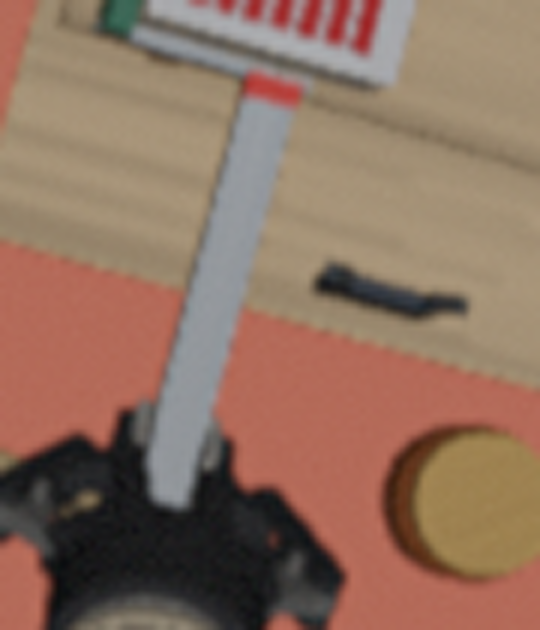

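View pics/s16c.png

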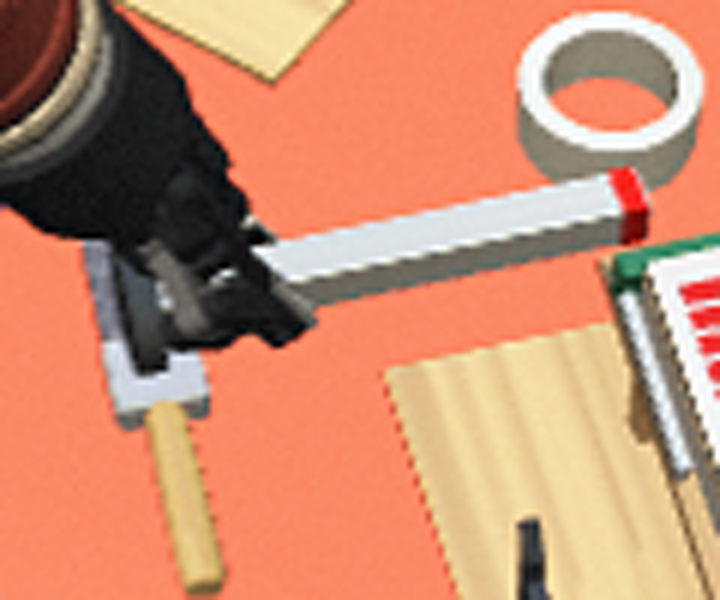

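Run:
```python
from look import *
ct=get_calibration('top');cs=get_calibration('side')
f=lambda L,k,o:[(a/k+o[0]-.5+.5/k,b/k+o[1]-.5+.5/k) for a,b in L]
T=tri(ct,f([(247,71),(304,83)],6,(350,215)),cs,f([(637,168),(648,206)],6,(250,230)));print(T)
s,R=bar();tail=T[:,:3].mean(0)-[0,0,.01];print('tail axis',tail)
b=R@VB;bal=tail-.142*b;print('bal',bal,'in tool',(bal-s['eef_pos'])@R)
g=np.array([.5297,.2575,.075]);Rg=Ro.from_euler('xyz',[-179.9,29.8,-154.8],degrees=True).as_matrix();print('from grasp',(g-np.array([.534,.2607,.0586]))@Rg)
# beam direction from top at z of beam top
z=tail[2]+.01
a=plane(ct,f([(247,71),(304,83),(150,498),(190,507)],6,(350,215)),z);print(a,np.degrees(np.arctan2(*((a[0]+a[1]-a[2]-a[3])[[1,0]]))))
```

```text
[[ 0.5446 -0.1523  0.2115  0.0051]
 [ 0.5382 -0.1723  0.2145  0.0015]]
J [ -33.1131  -51.6255  139.92      9.9328   63.4059 -109.9609] p [ 0.408  -0.126   0.1829] bar az -15.33 elev 0.18 jaw elev 0.14 F [-0.5916 -0.6793 -4.5913] 0.21667216744698986 30.1333
tail axis [ 0.5414 -0.1623  0.203 ]
bal [ 0.4044 -0.1248  0.2025] in tool [-0.0065  0.0004 -0.0189]
from grasp [-0.0036 -0.0011 -0.0168]
[[ 0.5421 -0.1509  0.213 ]
 [ 0.5377 -0.1722  0.213 ]
 [ 0.383  -0.1144  0.213 ]
 [ 0.3798 -0.1291  0.213 ]] -14.102504048930342
```

Run:
```python
from look import *
ct=get_calibration('top');print('jar',plane(ct,[(429.5,299)],.07))
s,R=bar();v=np.array([-.005,-.0003,-.0178])
seat=np.array([.5030,-.2372,.073]);print(seat-R@v)
go(seat-R@v+[0,0,.10],.03)
print('down10',R.T@[0,0,-.0125])
```

```text
jar [[ 0.3787 -0.2635  0.07  ]]
J [ -33.1131  -51.6255  139.92      9.9328   63.4059 -109.9609] p [ 0.408  -0.126   0.1829] bar az -15.33 elev 0.18 jaw elev 0.14 F [-0.5916 -0.6793 -4.5913] 0.21667216744698986 30.1333
[ 0.5075 -0.2381  0.0551]
rows 6 per row [-0.0198 -0.017   0.018 ] total [-0.1189 -0.1023  0.1081]
down10 [ 0.0062 -0.      0.0108]
```

{"op": "play_rows", "data": {"moves": [[1,-0.01,-0.0085,0.005,0],[1,-0.02,-0.017,0.015,0],[1,-0.02,-0.017,0.018,0],[1,-0.02,-0.017,0.018,0],[1,-0.02,-0.017,0.018,0],[1,-0.02,-0.017,0.018,0],[1,-0.009,-0.0085,0.013,0],[1,0,0,0,0],[1,0,0,0,0]]}}

```text
time: 30.88
eef_pos: [0.5058, -0.2363, 0.1552]
orientation: [179.7, 29.7, 164.6]
force: [-1.1, -0.1, -4.9]
grip_width: 0.223
```

Run:
```python
from look import *
s,R=bar();v=np.array([-.005,-.0003,-.0178])
seat=np.array([.5030,-.2372,.073]);go(seat-R@v+[0,0,.05],.03)
im=snap('top','t17');crop(im[:,:,::-1],350,175,120,120,6,'t17c')
im=snap('side','s17');crop(im[:,:,::-1],300,230,130,140,5,'s17c');snap('wrist','w17')
bar()
```

```text
J [ -38.4727  -21.1056  124.8396   15.091    49.6956 -120.2189] p [ 0.5058 -0.2363  0.1552] bar az -15.26 elev -0.02 jaw elev 0.25 F [-1.1407 -0.1351 -4.9185] 0.2226390724102291 30.8833
rows 2 per row [ 0.0144 -0.0009  0.0278] total [ 0.0288 -0.0018  0.0557]
J [ -38.4718  -21.3159  124.8209   15.1024   49.6662 -120.2382] p [ 0.5063 -0.2366  0.1575] bar az -15.26 elev 0.22 jaw elev 0.15 F [ 0.0221  0.2088 -2.5696] 0.22047810014611494 31.0333
```

View pics/t17c.png

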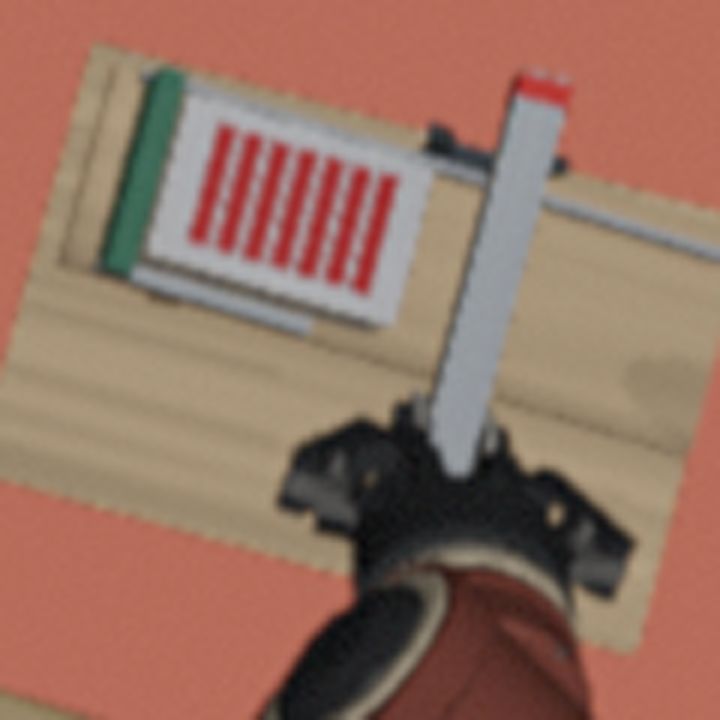

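View pics/s17c.png

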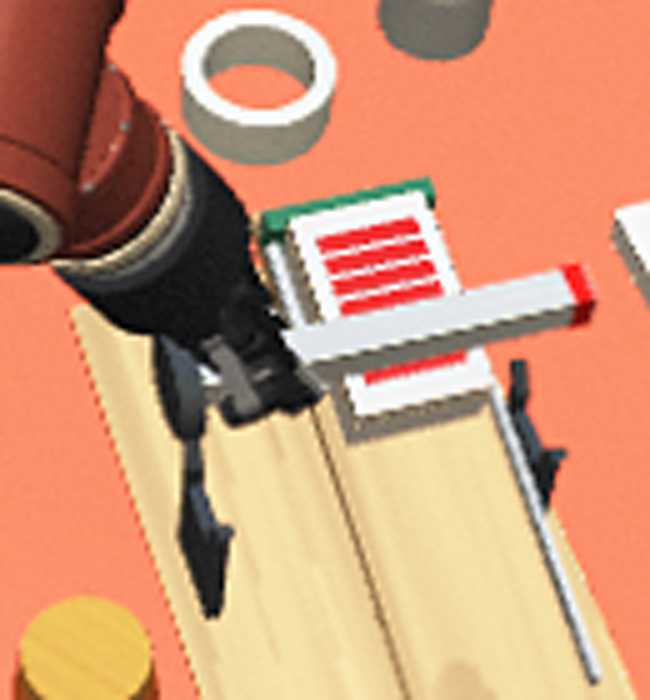

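View pics/w17.png

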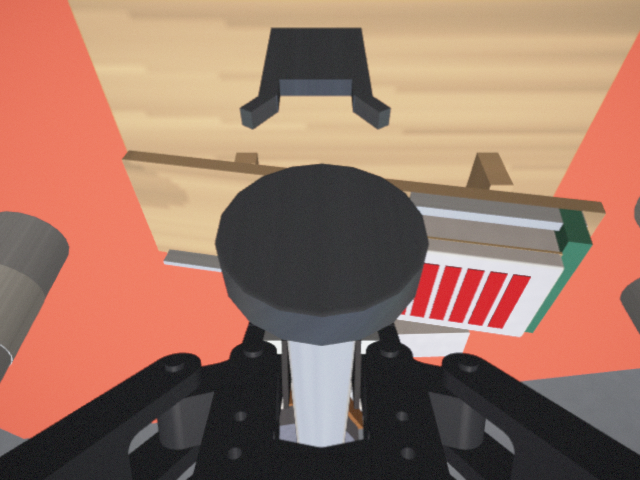

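Run:
```python
from look import *
cal=get_calibration('wrist');ct=get_calibration('top');s,R=bar()
P=plane(cal,[(279,80),(352,80),(280,95),(352,95)],.063);print(P)
n=P.mean(0);print('notch_near meas',n)
th=np.radians(-15.1);Q=np.array([[np.cos(th),-np.sin(th)],[np.sin(th),np.cos(th)]])
for o in([.5531,-.2271],): print('pred near',o+Q@[-.082,-.023],'far',o+Q@[.082,-.023])
v=np.array([-.005,-.0003,-.0178]);bal=s['eef_pos']+R@v;b=R@VB
print('bal',bal,'bar at lug',bal[:2]-.036*b[:2])
x=Q[:,0];y=Q[:,1]
print('bar vs meas notch, along/lat',(bal[:2]-n[:2])@x,(bal[:2]-.036*b[:2]-n[:2])@y)
# head inner rim bottom
h=plane(cal,[(322,340)],bal[2]+.025)[0];print('head face->bal',(bal[:2]-h[:2])@x)
# top view: beam edges & far lug
f=lambda L,k,o:[(a/k+o[0]-.5+.5/k,b/k+o[1]-.5+.5/k) for a,b in L]
a=plane(ct,f([(516,72),(573,82),(432,468),(476,474)],6,(350,175)),bal[2]+.01)
t=(a[0]+a[1])/2;print('tail top view',t,'->bal',t[:2]-.142*b[:2])
l=plane(ct,f([(432,145),(565,165)],6,(350,175)),.088);print('far lug tips',l,l.mean(0), (l.mean(0)[:2]-[.5531,-.2271])@Q)
```

```text
J [ -38.4718  -21.3159  124.8209   15.1024   49.6662 -120.2382] p [ 0.5063 -0.2366  0.1575] bar az -15.26 elev 0.22 jaw elev 0.15 F [ 0.0221  0.2088 -2.5696] 0.22047810014611494 31.0333
[[ 0.4608 -0.2445  0.063 ]
 [ 0.4694 -0.2133  0.063 ]
 [ 0.4677 -0.2464  0.063 ]
 [ 0.4764 -0.2148  0.063 ]]
notch_near meas [ 0.4686 -0.2298  0.063 ]
pred near [ 0.4679 -0.2279] far [ 0.6263 -0.2707]
bal [ 0.5018 -0.2357  0.1754] bar at lug [ 0.467  -0.2263]
bar vs meas notch, along/lat 0.033601564254952934 0.0029667280019780654
head face->bal 0.05212950233813459
tail top view [ 0.6369 -0.2691  0.1854] ->bal [ 0.4999 -0.2318]
far lug tips [[ 0.6279 -0.2431  0.088 ]
 [ 0.6197 -0.2982  0.088 ]] [ 0.6238 -0.2707  0.088 ] [ 0.0796 -0.0237]
```

{"op": "play_rows", "data": {"moves": [[1,-0.0027,-0.0025,0.0015,0],[1,-0.0027,-0.0025,0.0015,0],[1,0.0125,0,0.0216,0],[1,0.0125,0,0.0216,0],[1,0.0062,0,0.0108,0],[1,0,0,0,0],[1,0,0,0,0]]}}

```text
time: 31.62
eef_pos: [0.5104, -0.2428, 0.1082]
orientation: [179.8, 29.9, 164.6]
force: [0.1, -0.8, -3.8]
grip_width: 0.218
```

Run:
```python
from look import *
im=snap('top','t18');crop(im[:,:,::-1],370,175,110,110,6,'t18c')
im=snap('side','s18');crop(im[:,:,::-1],320,250,110,110,6,'s18c');snap('wrist','w18')
bar()
```

```text
J [ -38.7604  -16.277   125.9082   16.9037   43.5833 -122.9438] p [ 0.5116 -0.2438  0.1106] bar az -15.32 elev 0.46 jaw elev 0.05 F [-0.2295  0.3994 -3.6025] 0.21800010148353993 31.7667
```

View pics/t18c.png

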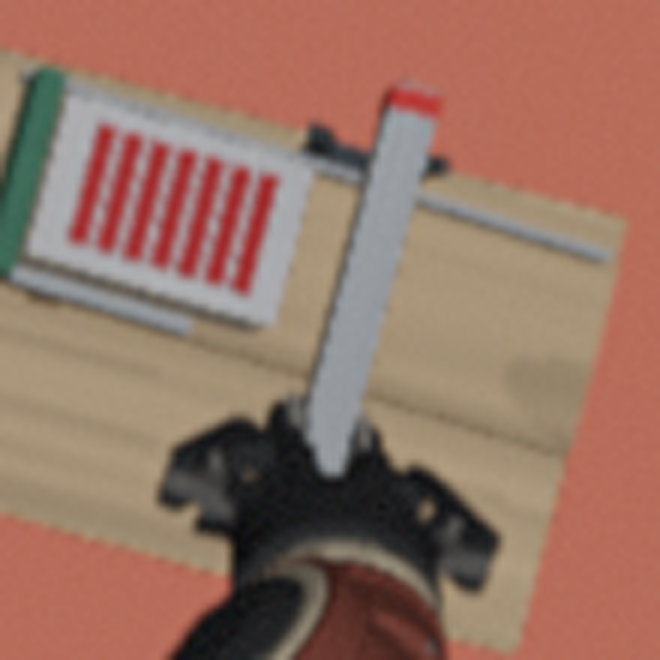

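View pics/s18c.png

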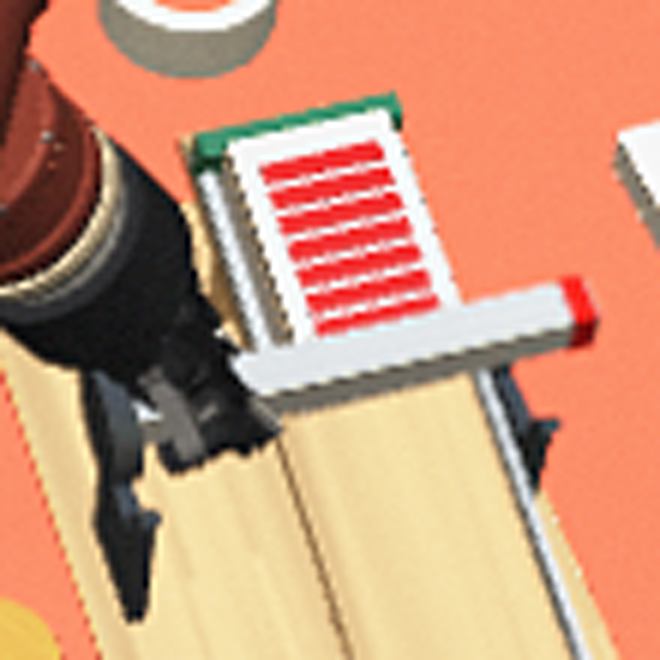

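View pics/w18.png

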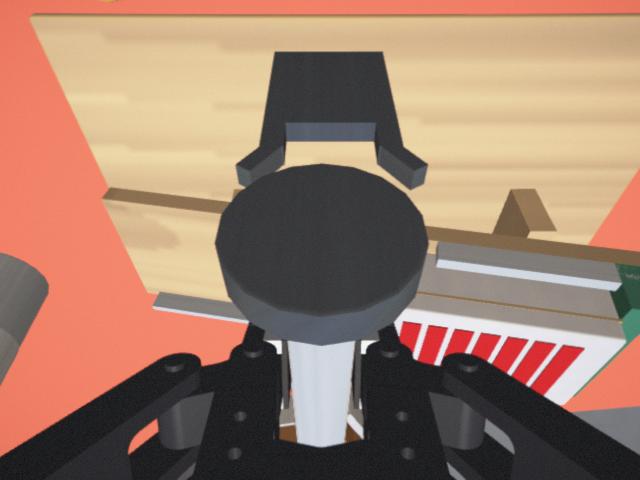

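Run:
```python
from look import *
cal=get_calibration('wrist');ct=get_calibration('top');cs=get_calibration('side');s,R=bar()
P=plane(cal,[(286,123),(376,123),(286,140),(376,140)],.063);print(P)
n=P.mean(0)
th=np.radians(-15.1);Q=np.array([[np.cos(th),-np.sin(th)],[np.sin(th),np.cos(th)]]);x=Q[:,0];y=Q[:,1]
v=np.array([-.005,-.0003,-.0178]);bal=s['eef_pos']+R@v;b=R@VB
print('notch meas',n,'bal',bal,'along/lat',(bal[:2]-n[:2])@x,(bal[:2]-.036*b[:2]-n[:2])@y)
f=lambda L,k,o:[(a/k+o[0]-.5+.5/k,b/k+o[1]-.5+.5/k) for a,b in L]
tt=f([(391,83),(443,93)],6,(370,175));ss=f([(583,277),(597,320)],6,(320,250))
T=tri(ct,tt,cs,ss);print(T)
t=T[:,:3].mean(0);print('tail stand coords',(t[:2]-[.5531,-.2271])@Q,'expect .096,-.023; z axis',t[2]-.01)
a=plane(ct,tt,bal[2]+.01).mean(0);print('top plane',(a[:2]-[.5531,-.2271])@Q)
a=plane(cs,ss,bal[2]+.01).mean(0);print('side plane',(a[:2]-[.5531,-.2271])@Q)
print((bal[:2]-[.5531,-.2271])@Q)
```

```text
J [ -38.7604  -16.277   125.9082   16.9037   43.5833 -122.9438] p [ 0.5116 -0.2438  0.1106] bar az -15.32 elev 0.46 jaw elev 0.05 F [-0.2295  0.3994 -3.6025] 0.21800010148353993 31.7667
[[ 0.4604 -0.2438  0.063 ]
 [ 0.4689 -0.213   0.063 ]
 [ 0.4672 -0.2461  0.063 ]
 [ 0.476  -0.2142  0.063 ]]
notch meas [ 0.4681 -0.2293  0.063 ] bal [ 0.5071 -0.2428  0.1285] along/lat 0.04113975496508573 -0.0028116714235296198
[[ 0.6467 -0.2681  0.1317  0.0031]
 [ 0.641  -0.2879  0.1318  0.0008]]
tail stand coords [ 0.1009 -0.0255] expect .096,-.023; z axis 0.12173306695727566
top plane [ 0.0986 -0.0243]
side plane [ 0.0986 -0.0298]
[-0.0403 -0.0272]
```

{"op": "play_rows", "data": {"moves": [[1,0.0043,0.0025,-0.0025,0],[1,0.0093,0,0.0162,0],[1,0.0093,0,0.0162,0],[1,0.0031,0,0.0054,0],[1,0,0,0,0],[1,0,0,0,0]]}}

```text
time: 32.27
eef_pos: [0.5076, -0.24, 0.0742]
orientation: [179.9, 30.0, 164.6]
force: [0.3, 0.5, -3.2]
grip_width: 0.22
```

Run:
```python
from look import *
bar()
im=snap('side','s19');crop(im[:,:,::-1],320,250,110,110,6,'s19c')
snap('wrist','w19');bar()
```

```text
J [ -38.7123  -13.5177  127.6127   18.351    39.4633 -124.8486] p [ 0.5076 -0.24    0.0742] bar az -15.32 elev 0.32 jaw elev 0.11 F [ 0.2593  0.4709 -3.2047] 0.2196706078981964 32.2667
J [ -38.7131  -13.549   127.5483   18.3555   39.4485 -124.853 ] p [ 0.5082 -0.2406  0.0753] bar az -15.33 elev 0.42 jaw elev 0.07 F [-0.053   0.5899 -4.2075] 0.22197462982653832 32.3667
```

View pics/s19c.png

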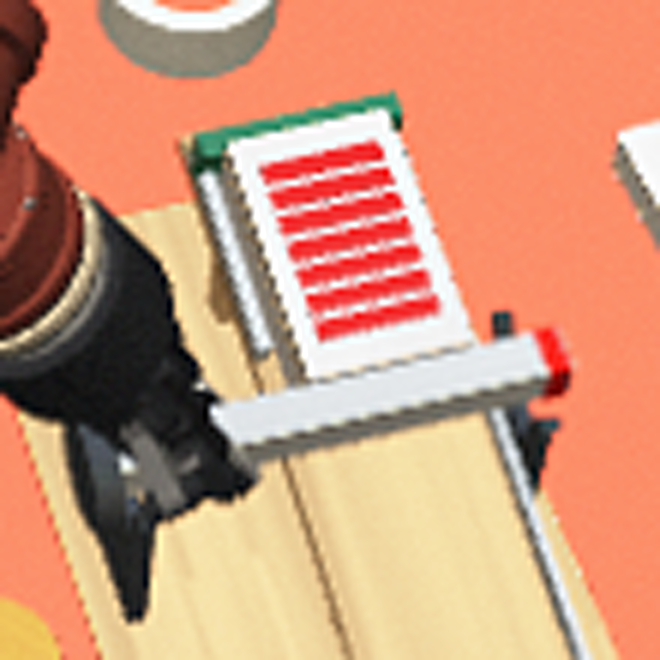

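View pics/w19.png

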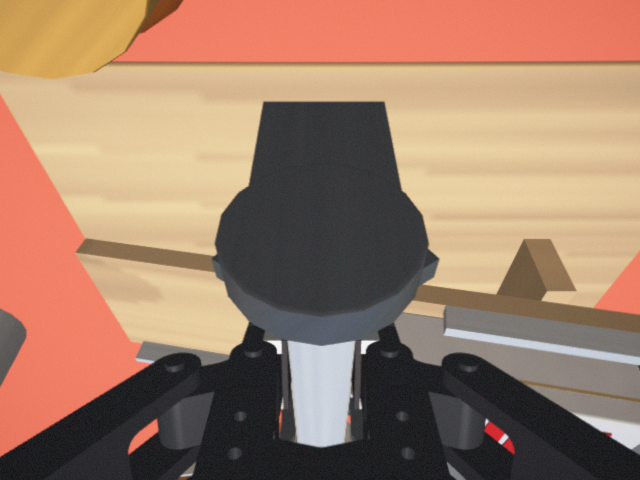

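{"op": "play_rows", "data": {"moves": [[1,0.0043,0,0.0076,0],[1,0.0031,0,0.0054,0],[1,0.0016,0,0.0027,0],[1,0,0,0,0]]}}

```text
time: 32.7
eef_pos: [0.5068, -0.2394, 0.0579]
orientation: [179.8, 29.9, 164.6]
force: [0.5, 0.0, -4.2]
grip_width: 0.223
```

```bash
python3 -c "
from look import *
bar()"
```

```text
J [ -38.7094  -11.8147  128.01     19.1277   37.6253 -125.8549] p [ 0.5068 -0.2394  0.0579] bar az -15.31 elev 0.17 jaw elev 0.16 F [ 0.4971  0.0446 -4.2476] 0.22297566412248387 32.7
```

{"op": "play_rows", "data": {"moves": [[1,0.0009,0,0.0016,0],[1,0,0,0,0]]}}

```text
time: 32.87
eef_pos: [0.5074, -0.2399, 0.0575]
orientation: [179.9, 30.0, 164.6]
force: [0.1, 0.4, -4.3]
grip_width: 0.222
```

{"op": "play_rows", "data": {"moves": [[1,0.0009,0,0.0016,0],[1,0,0,0,0]]}}

```text
time: 33.03
eef_pos: [0.5081, -0.2404, 0.0572]
orientation: [179.9, 30.1, 164.6]
force: [0.5, 0.3, -1.2]
grip_width: 0.221
```

{"op": "play_rows", "data": {"moves": [[1,0.0009,0,0.0016,0],[1,0,0,0,0]]}}

```text
time: 33.2
eef_pos: [0.5088, -0.2408, 0.0571]
orientation: [179.9, 30.2, 164.7]
force: [-2.8, 2.8, 5.1]
grip_width: 0.222
```

{"op": "play_rows", "data": {"moves": [[1,0.0009,0,0.0016,0],[1,0,0,0,0]]}}

```text
time: 33.37
eef_pos: [0.5096, -0.2413, 0.0571]
orientation: [180.0, 30.3, 164.7]
force: [-6.7, 4.5, 11.9]
grip_width: 0.221
```

Run:
```python
from look import *
bar();print(read_state()['moment'])
im=snap('side','s20');crop(im[:,:,::-1],320,250,110,110,6,'s20c')
im=snap('top','t20');crop(im[:,:,::-1],370,175,110,110,6,'t20c')
```

```text
J [ -38.6941  -11.3535  127.833    19.5011   36.9553 -126.2769] p [ 0.5096 -0.2413  0.0571] bar az -15.30 elev 0.58 jaw elev 0.03 F [-6.7438  4.5157 11.896 ] 0.22050323680091602 33.3667
[0.4974 0.7541 0.2634]
```

View pics/s20c.png

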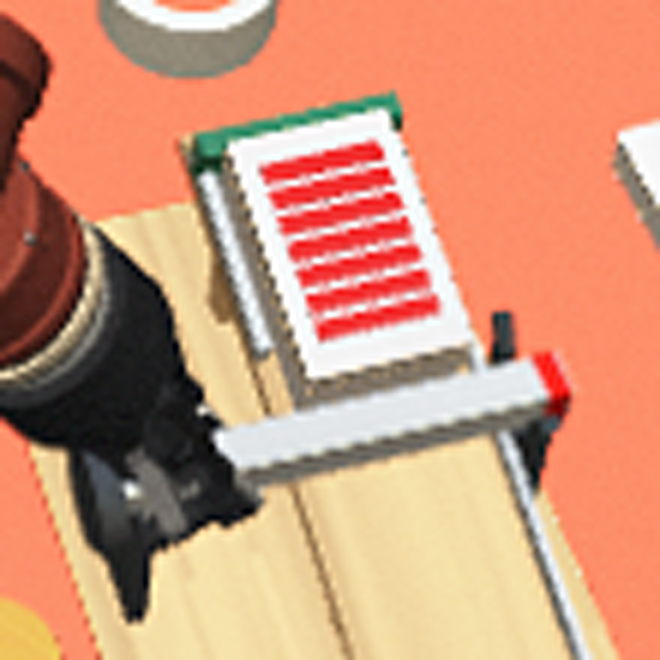

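View pics/t20c.png

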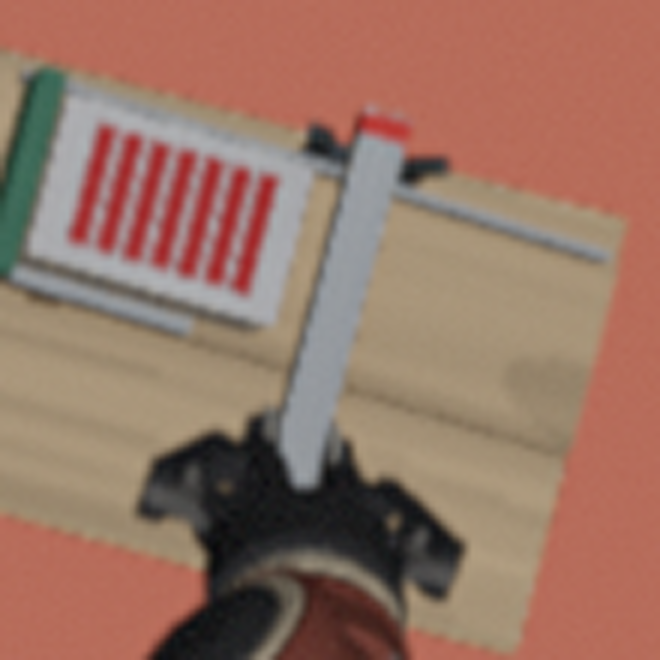

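{"op": "play_rows", "data": {"moves": [[1,-0.0012,0,-0.0022,0],[1,0,0,0,0]], "force": 20}}

```text
time: 33.63
eef_pos: [0.5085, -0.2407, 0.0571]
orientation: [179.9, 30.2, 164.6]
force: [-1.7, 1.3, 5.3]
grip_width: 0.23
```

{"op": "play_rows", "data": {"moves": [[0.4,0,0,0,0],[0.3,0,0,0,0],[0.2,0,0,0,0],[0.1,0,0,0,0],[0,0,0,0,0],[0,0,0,0,0],[0,0,0,0,0]]}}

```text
time: 34.22
eef_pos: [0.5075, -0.2399, 0.0553]
orientation: [179.9, 30.0, 164.6]
force: [-0.3, 0.9, 0.9]
grip_width: 0.504
```

Run:
```python
from look import *
bar()
im=snap('side','s21');crop(im[:,:,::-1],320,250,110,110,6,'s21c')
snap('wrist','w21')
```

```text
J [ -38.7083  -11.4364  128.0242   19.3478   37.1325 -126.1242] p [ 0.5075 -0.2399  0.0553] bar az -15.32 elev 0.28 jaw elev 0.12 F [-0.2982  0.9442  0.9061] 0.5037077772440047 34.2167
```

View pics/s21c.png

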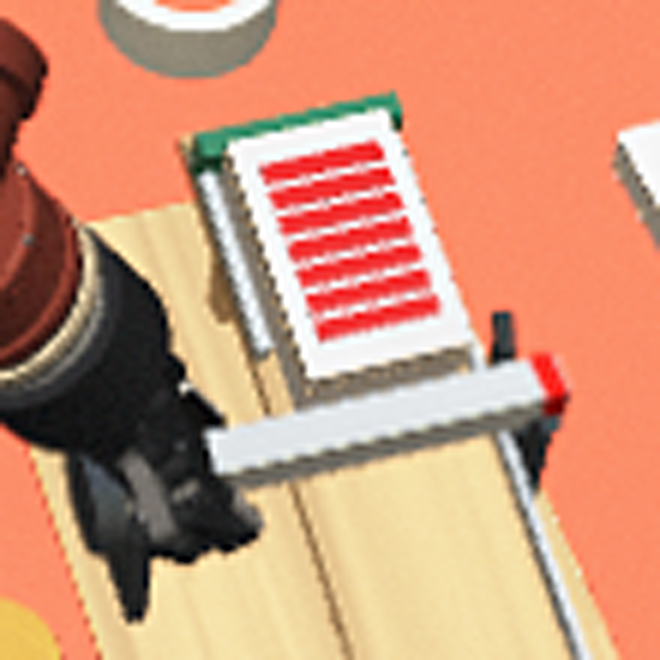

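View pics/w21.png

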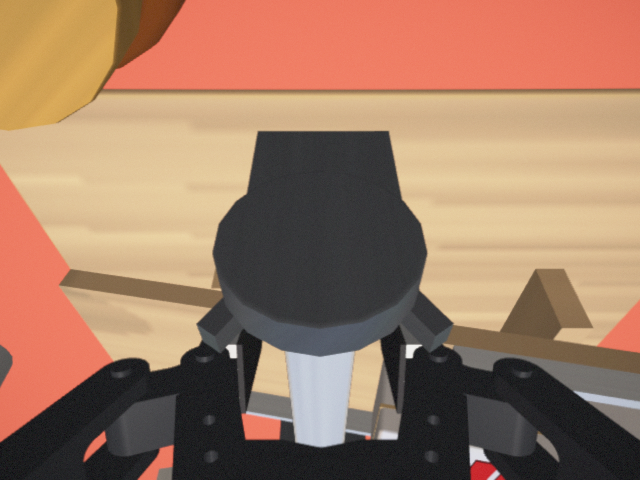

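{"op": "play_rows", "data": {"moves": [[0,0,0,-0.008,0],[0,0,0,-0.02,0],[0,0,0,-0.035,0],[0,0,0,-0.04,0],[0,0,0,-0.04,0],[0,0,0,-0.04,0],[0,0,0,-0.04,0],[0,0.02,0,-0.03,0],[0,0,0,0,0]]}}

```text
time: 35.07
eef_pos: [0.3959, -0.2108, 0.2298]
orientation: [-179.7, 30.6, 164.8]
force: [-0.5, -0.1, 0.2]
grip_width: 0.501
```

Run:
```python
from look import *
bar()
im=snap('side','s22');crop(im[:,:,::-1],310,250,130,130,5,'s22c')
im=snap('top','t22');crop(im[:,:,::-1],340,175,140,120,5,'t22c')
snap('wrist','w22')
```

```text
J [ -47.3744  -47.1899  133.6045   16.6978   67.7063 -124.8752] p [ 0.3959 -0.2108  0.2298] bar az -15.38 elev 0.89 jaw elev -0.30 F [-0.514  -0.066   0.1731] 0.5008334604552885 35.0667
```

View pics/s22c.png

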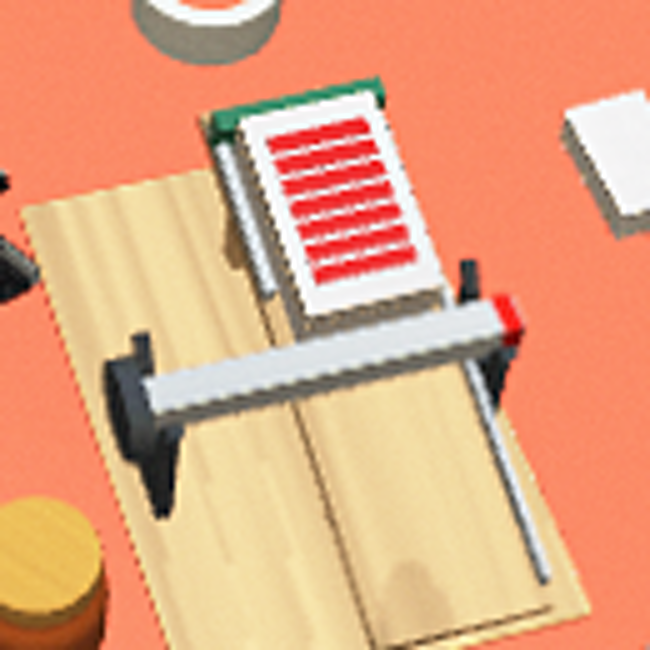

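View pics/t22c.png

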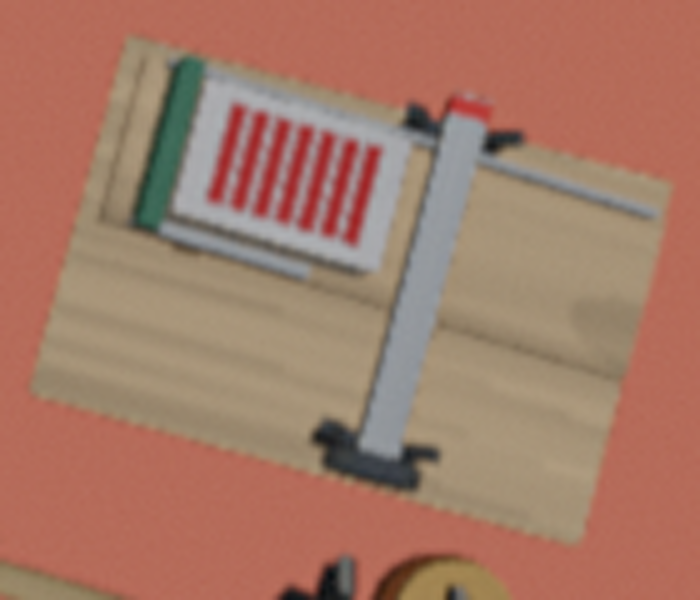

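View pics/w22.png

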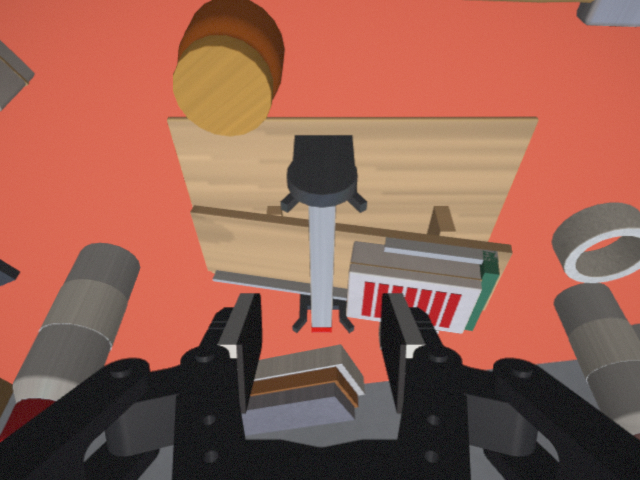

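Run:
```python
from look import *
ct=get_calibration('top');th=np.radians(-15.1);Q=np.array([[np.cos(th),-np.sin(th)],[np.sin(th),np.cos(th)]])
f=lambda L,k,o:[(a/k+o[0]-.5+.5/k,b/k+o[1]-.5+.5/k) for a,b in L]
a=plane(ct,f([(449,95),(493,104),(359,452),(401,460)],5,(340,175)),.083)
print((a[:,:2]-[.5531,-.2271])@Q)
print(finish_job())
```

```text
[[ 0.0953 -0.0122]
 [ 0.0967 -0.0346]
 [-0.0901 -0.0139]
 [-0.0884 -0.0349]]
the job is handed in; nothing more can be done
None
```

The job is handed in at about 35 s of the 72 s allowed. The box is up against the green stop, and the bar lies in both notches with its steel head outside on the robot's side.

**What I did**
- I pushed the box up the ramp with the shut fingers until it met the stop. The force rose to about 26 N there.
- The moves have no tilt command, so I tilted the gripper by pressing slowly against the edge of the arm's reach. I then gripped the bar near its balance point, leaning back about 30 degrees.
- I lifted the bar about 45 mm, drew it out, and turned it to the stand's direction at the reach limit. I levelled it again at the inner limit and lowered it until it touched the notches. I then opened the fingers and backed away.

**Last checks**
- **Bar:** in the top view its tail is at (96, -23) mm in the stand's frame, and its head end is at x = -89 mm, where about -92 is expected. It lies level and does not touch the box.
- **Box:** its edge and slats are where they were while it was pressed on the stop.
- **Bystanders:** nothing touched them on any move, and they look unmoved where the pictures show them. I did not measure their positions again.
- **Robot:** the fingers are clear of everything, and the measured force is close to zero.

**What was not ideal**
- The bar was nose-up by as much as 5.9 degrees during the turn.
- When the arm met its reach limit, the wrist force briefly read about 61 N, against the limit of 120.
- At the limits the measured joints read up to 0.03 degrees past their stated range; the worst was joint 3, at 3.116 against a limit of 3.15.
- Estimates of the balance point along the bar differed by up to 15 mm between views. I used the closest wrist-camera view, so the grip may be a few millimetres off balance.

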